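Load the drying box and close it up

TASK

Turn the washed pot lying in the draining cradle upside down and set it gently over the empty drying peg, right down on the floor of the drying box. Then lower the clear hood fully shut without slamming it, and after that swing the clamp arm all the way down on top of the hood. Leave the other pot on its peg and do not push the things standing around out of place or knock them over.

Things in the scene. Friction and masses are not known exactly. Their poses are not given: they have to be found in the camera images.
- wet_pot: the pot to load: plain pale straight-walled pot, outer diameter 46, height 80, wall 3 mm. It starts lying in the sloped cradle, mouth 20 deg below level and pointing roughly away from the robot. Origin at the centre of its closed bottom, z axis runs from the bottom to the mouth
- wet_pot_rim (a point): centre of the mouth of that pot (80 mm from its bottom)
- cradle: fixed sloped draining cradle: two steel rails 28 mm apart running along its x axis, falling towards +x to a low stop bar, on a 120 x 50 mm foot; about 55 mm high at most; origin under its centre. It stands to the left or right of the drying box
- free_peg: the empty upright white drying peg in the box, diameter 20, height 56 mm; origin at its foot on the box's floor. It may be the left or right peg; the pegs stand 110 mm apart
- taken_peg: the other, equal peg, which already carries a pot; origin at its foot
- dry_pot: pot equal to the other, already upside down on the other peg: leave it there. Origin at the centre of its closed bottom (on top now), z axis towards the mouth
- dry_pot_rim (a point): centre of the mouth of that pot (down)
- station: the fixed drying box: white plinth 170 (x) x 285 (y, from -170 to +115) mm whose top, the floor of the box, is 25 mm above the bench; origin under its middle, front is -x. The pegs stand at x = +5 mm, y = +-55 mm. A clear hood is hinged along its back. A grey post, 34 x 20 mm and 143 mm high, stands at x = +40, y = -156 mm and carries the clamp arm
- hood (a joint): hinge angle of the clear hood, rad: 0 = fully shut, grows as it opens up and back (limit 1.65); stiff hinge that stays where it is left (about 4 to 6 N at the handle). The hood is an open-bottomed clear box 140 deep x 210 wide x 115 mm high
- hood_hinge (a point): middle of the hood's hinge axis (along the box's y), at box x = +70, height 25 mm
- hood_handle (a point): middle of the hood's handle: round steel bar, diameter 10, 90 mm long along the box's y, 36 mm out from the hood's front wall. With the hood shut it lies 176 mm in front of the hinge and 72 mm above it; with the hood open it is on top
- clamp (a joint): angle of the clamp arm, rad: 0 = lying level across the hood's top, pointing to the box's +y; about 1.57 = upright, limit 2.0 leaning outwards. Light friction: stays where left
- clamp_pivot (a point): pivot of the clamp arm, axis along the box's x, at box x = +40, y = -146, height 150 mm
- clamp_tip (a point): free end of the clamp arm: steel bar 85 mm long from the pivot, 14 wide (box x), 10 mm thick
- tube_rack: low white plastic rack block with holes, 70 x 120 x 30 mm (caps to 42 mm), origin under its centre
- bottle: brown screw-cap bottle, diameter 60, height 150 mm, origin under its centre
- jar: squat white jar with black lid, diameter 64, height 90 mm, origin under its centre
- beaker: wider beaker standing upright, diameter 64 at the rim, height 80 mm, origin under its centre
- tip_box: grey box with clear lid, 87 x 122 x 68 mm, origin under its centre
- timer: flat white timer, 60 x 70 x 20 mm, origin under its centre
- dish: shallow round dish, diameter 80, height 16 mm, origin under its centre
Things that resemble listed ones, but are neither listed nor needed, are in the scene too. What is shaped like the wet_pot but blue or pink is not meant.

How it is judged:
On the way, in this order (a step that is already met when the one before it is completed fails the run):
1. the washed pot is upside down over the empty peg, its rim on the floor of the box (horizontal distance between each of wet_pot, wet_pot_rim and free_peg below 0.014 m and z of wet_pot_rim in the frame of station below 0.03 m and z of wet_pot in the frame of station above 0.1 m), for 0.2 s.
2. the hood is fully shut over the pots (all of step 1 and value of joint hood below 0.03 rad), for 0.2 s.
3. the clamp arm is down on the hood (all of step 2 and value of joint clamp below 0.06 rad), for 0.2 s.
At the end, for the whole second after the job is handed in: Both pots are upside down over their pegs (axis within 14 mm of the peg's), rims within 5 mm of the floor of the box, at rest; the hood is shut (within 0.03 rad) and the clamp arm is down (within 0.06 rad) (all of step 3 and horizontal distance between each of dry_pot, dry_pot_rim and taken_peg below 0.014 m and z of dry_pot_rim in the frame of station below 0.03 m and z of dry_pot in the frame of station above 0.1 m and linear speed of each of wet_pot, dry_pot below 0.02 m/s); the robot touches nothing.
It fails at once if a bystander was pushed more than 30 mm or tipped over (distance of any of tube_rack, bottle, jar, beaker, tip_box, timer, dish from where it was at the start of the episode above 0.03 m or angle between any of tube_rack, bottle, jar, beaker, tip_box, timer, dish's own z axis and vertical above 0.5 rad).
It fails at once if the pot was dropped (falling free faster than 0.6 m/s) (contact force between the fingers and wet_pot below 0.05 N and linear speed of wet_pot above 0.6 m/s).
It fails at once if the hood was slammed (closing faster than 2.5 rad/s) (velocity of joint hood below -2.5 rad/s).
It also fails if it takes over 72 s, if anything falls off the work surface, if the arm or the gripper's body presses on something with over 40 N, if the wrist force passes 120 N, or if a joint passes its speed limit or range.

ROBOT

A 6-joint arm with a two-finger parallel gripper is mounted at the origin on the work surface. World frame = base frame: x ahead of the robot, y to its left, z up, the work surface at z = 0. Lengths are in m, angles in rad, forces in N, time in s.
With the tool pointing down it reaches from about 0.4 to 0.825 m from the base axis. Payload 7 kg.
Tool frame: the origin (TCP) lies on the centre line of the jaws, within the pads' length; the fingertips stand 22 mm ahead of it and the grasp point (between the pads) lies 3 mm ahead of it; z points along the fingers, y is the line along which they close (so a half turn about z gives the same grasp; the last joint's range is limited). The gripper opens to 88 mm and grips with 3 to 60 N. Pads are 19 mm wide; open, the fingers measure 130 mm over their backs; the gripper's body (78 mm by 193 mm) begins 47 mm behind the grasp point.
Start: joints at [1.63, 0.359, 0.012, 0, -1.224, -0.288], TCP at [0.153, 0.657, 0.249] pointing down, gripper open.
Joint ranges: [-3.07, 3.07], [-1.43, 2.12], [-1.02, 1.25], [-3.03, 1.67], [-3.05, -0], [-3.03, 3.03]. Speed limits (rad/s): [2.39, 2.39, 3.01, 3.14, 3.14, 3.14].

INTERFACE

Orientations are given as [roll, pitch, yaw] about the fixed x, y, z axes, in that order (R = Rz(yaw) Ry(pitch) Rx(roll)).
In Python, from station import arm gives the robot as it stands.
- The arm moves only by the tool arm_command, never from a script. Its argument "series" is one flat list of numbers, 7 for each row, row after row: the turn, a rotation vector about the tool's x, y, z each as a share of 90 degrees, from -1 to 1, then the shift along the tool's x, y, z each as a share of 0.1 m, from -1 to 1, then the opening, from 0 (shut) to 1 (fully open). A call has 1 to 8 rows; each row is the pose to reach, as a shift and turn from the pose commanded when the call began, along the tool's axes at that moment; what a row does not reach only later rows make up. A row lasts 1/8 s, in which the tool goes at most 62.5 mm and 10.7 degrees, less where a joint would pass 70% of its speed; a pose out of reach is approached as far as the arm can. A call with a number of a shift or a turn outside -1 to 1 is refused whole. A call with a gripper value outside its range is refused whole. The fingers move at their own pace and stop on an object; "force" is the grip in N (left out, the last holds). Time passes only in rows, so rows that repeat a pose let the fingers close. It gives the time, the measured TCP pose, the force, the opening and the grip force at its end, in the units of the state.
- arm.get_state(): the state, without advancing time (a new reading comes with each control period).
- arm.grab_frame(name): name is "scene" or "top" or "wrist"; returns the picture (420x560x3 uint8, blue, green, red); there is no depth.
- arm.camera_model(name): a dict with "fovy" (degrees; the focal length in pixels is half the picture's height over the tangent of half this angle, whatever the lens; pixels are square), "cx", "cy" (the principal point, pixels), "pose" (4x4, takes a point from camera to world coordinates). Camera axes: x right, y down, z forward; pixel columns grow to the right and rows downward; lengths in m; the calibration is good to about 2 mm. A picture is of the moment at which its call begins: read the wrist's pose just before it. camera_model takes no time and is no camera call; for the wrist camera it gives the pose at the moment of the call.
- arm.job_done(): hands the job in; it is judged then, once.
The state is a dict: "t": time; "q": joint angles; "qd": joint speeds; "joint_efforts": joint torques, N m; "eef_pos": TCP position; "ee_rot": TCP orientation; "force": force on the tool from outside, world axes, zero at the start; "moment": the same for the moment, N m; "width": finger opening in m; "gripper_force": force on a finger pad.
Only numpy, scipy, OpenCV 4.12 (cv2) and the standard library are available. Lean on these libraries where they do the work, as an engineer would, in place of code of your own. Each camera call takes 0.05 s, during which the arm holds its last target. There are 200 camera calls.

## Working session

There is one attempt and no reset: what is moved stays moved. The work goes in short steps, Python scripts to look and compute and a tool call to move; the robot and the scene stay as the last step left them, time stands still between calls to the robot, and variables do not carry over. Pictures are saved under pics/ and viewed, at most 10 in all, crops included, and the job is handed in when it is done.

Besides the shell and the picture viewer there is one more tool, called after ">>>" in YAML: its name, and indented under it one key for each argument. arm_command: Moves the arm, as the interface text tells. Its arguments: {"type":"object","properties":{"series":{"type":"array"},"force":{"type":"number"}},"required":["series"]}

```bash
mkdir -p pics; ls; python3 - <<'E'
from station import arm
import cv2
for n in ("scene","top"):
    cv2.imwrite(f"pics/{n}0.png",arm.grab_frame(n)); m=arm.camera_model(n); print(n,m)
print(arm.get_state())
E
```

```text
pics
scene {'fovy': 57.41853297843297, 'cx': 274.81333366525485, 'cy': 206.6355881127876, 'pose': array([[-0.90520418,  0.29218852, -0.30859562,  0.76387844],
       [ 0.4249727 ,  0.61911607, -0.66037376,  0.67065617],
       [-0.00189713, -0.7289178 , -0.6845986 ,  0.75210818],
       [ 0.        ,  0.        ,  0.        ,  1.        ]])}
top {'fovy': 56.383457843147916, 'cx': 285.42269296128194, 'cy': 205.66004886430173, 'pose': array([[-0.0262432 , -0.99238354,  0.12035867,  0.34945495],
       [-0.99960702,  0.0272378 ,  0.00662566,  0.06083187],
       [-0.0098535 , -0.1201375 , -0.99270836,  1.23722463],
       [ 0.        ,  0.        ,  0.        ,  1.        ]])}
{'t': 0.1, 'q': array([ 1.63007292e+00,  3.59300282e-01,  1.11471399e-02, -3.04209077e-04,
       -1.22407159e+00, -2.88105042e-01]), 'qd': array([-0.00077856, -0.00173304,  0.0012785 ,  0.00086828, -0.00036258,
        0.00074402]), 'joint_efforts': array([-1.17384821e-03, -5.84163523e+01,  2.93753850e+01,  7.01552600e+00,
        1.01980040e-02, -5.04897287e-05]), 'eef_pos': array([0.15304427, 0.6570123 , 0.24772535]), 'ee_rot': array([ 3.14014186e+00, -1.31692813e-04, -2.28931929e-01]), 'force': array([-0.08880881,  0.08585005, -0.07971668]), 'moment': array([-0.02647774,  0.00013877, -0.00271596]), 'gripper_force': 0.0, 'width': 0.08789437905313482}
```

View pics/scene0.png

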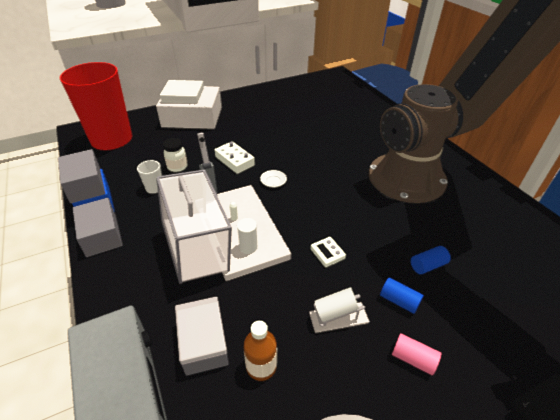

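View pics/top0.png

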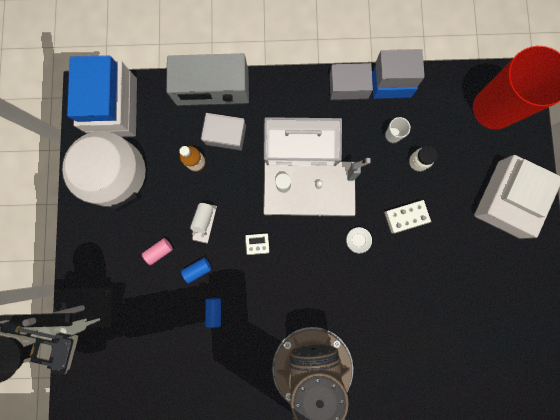

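```bash
cat > h.py <<'E'
import numpy as np, cv2
from station import arm
from scipy.spatial.transform import Rotation as Ro
def ray(m,px):
    f=210/np.tan(np.radians(m["fovy"]/2)); P=m["pose"]
    d=P[:3,:3]@np.array([(px[0]-m["cx"])/f,(px[1]-m["cy"])/f,1.]); return P[:3,3],d/np.linalg.norm(d)
def plane(m,px,z):
    o,d=ray(m,px); return o+d*(z-o[2])/d[2]
def tri(*mp):   # least-squares meeting point of rays, and residual (m)
    A=np.zeros((3,3)); b=np.zeros(3); R=[ray(m,p) for m,p in mp]
    for o,d in R:
        M=np.eye(3)-np.outer(d,d); A+=M; b+=M@o
    x=np.linalg.solve(A,b); return x,max(np.linalg.norm((np.eye(3)-np.outer(d,d))@(x-o)) for o,d in R)
def proj(m,p):
    P=np.linalg.inv(m["pose"]); c=P[:3,:3]@p+P[:3,3]; f=210/np.tan(np.radians(m["fovy"]/2)); return c[:2]/c[2]*f+[m["cx"],m["cy"]]
def eul(r): return Ro.from_euler("xyz",r)
def rel(p,R,p0,R0):  # numbers for a move from pose 0 to pose: turn/90deg, shift/0.1 m
    return np.round(np.r_[(R0.inv()*R).as_rotvec()/(np.pi/2), R0.inv().apply(np.array(p)-p0)/.1],3)
def tool(az,el,spin=0): # tool z: azimuth az, el below level (deg); y level to its left, then spin about z
    a=Ro.from_euler("ZY",[az,el],degrees=True).as_matrix()  # its x axis = approach
    z=a[:,0]; y=a[:,1]; x=np.cross(y,z)
    return Ro.from_matrix(np.c_[x,y,z])*Ro.from_euler("z",spin,degrees=True)
E
python3 - <<'E'
from h import *
T=arm.camera_model("top");S=arm.camera_model("scene")
for n,p,z in [("plinth FL",(264,215),.025),("FR",(355,215),.025),("BL?",(264,162),.025),("pot",(202,218),.06),("peg",(319,183),.08),("dry",(283,181),.105),("dish",(359,240),.016),("rack",(408,217),.03),("timer",(257,244),.02),("tip",(223,131),.068),("bottle",(187,153),.15),("jar",(425,157),.09),("handle",(303,132),.2),("clamp",(355,171),.15)]:
    print(n,plane(T,p,z).round(3))
W=arm.camera_model("wrist");print(W["pose"].round(3),W["fovy"]); s=arm.get_state(); print(Ro.from_euler("xyz",s["ee_rot"]).as_matrix().round(2),
 eul(s["ee_rot"]).inv().apply(W["pose"][:3,3]-s["eef_pos"]))
a=cv2.resize(cv2.imread("pics/top0.png")[110:250,180:380],None,fx=4,fy=4,interpolation=cv2.INTER_CUBIC)[:,:800]
cv2.imwrite("pics/topz.png",a)
b=cv2.resize(cv2.imread("pics/scene0.png")[125:345,140:380],None,fx=2.7,fy=2.7,interpolation=cv2.INTER_CUBIC)
cv2.imwrite("pics/scenez.png",b)
E
```

```text
plinth FL [0.469 0.136 0.025]
FR [ 0.461 -0.146  0.025]
BL? [0.637 0.133 0.025]
pot [0.462 0.322 0.06 ]
peg [ 0.555 -0.034  0.08 ]
dry [0.56  0.074 0.105]
dish [ 0.384 -0.156  0.016]
rack [ 0.45  -0.308  0.03 ]
timer [0.38 0.16 0.02]
tip [0.728 0.255 0.068]
bottle [0.64  0.344 0.15 ]
jar [ 0.623 -0.352  0.09 ]
handle [0.676 0.015 0.2  ]
clamp [ 0.574 -0.131  0.15 ]
[[-0.226 -0.944 -0.24   0.217]
 [-0.974  0.22   0.054  0.643]
 [ 0.002  0.246 -0.969  0.383]
 [ 0.     0.     0.     1.   ]] 62.17976244161504
[[ 0.97 -0.23 -0.  ]
 [-0.23 -0.97 -0.  ]
 [ 0.    0.   -1.  ]] [ 0.06563413 -0.00046297 -0.13550257]
```

View pics/topz.png

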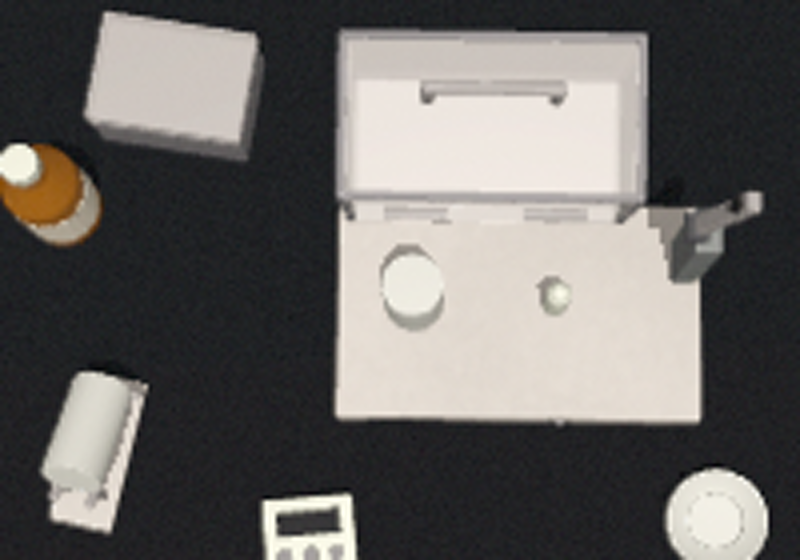

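View pics/scenez.png

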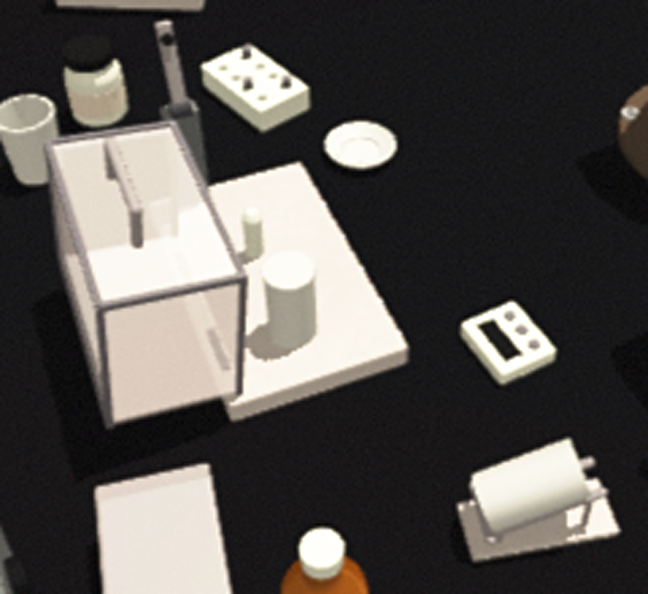

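The pale pot is at top px (202,218), scene px (338,307). Look-alikes in the top view are pink (157,251), blue (196,270), blue (213,313), the dry pot already on its peg (283,181) and the beaker (398,129). By the description I choose (202,218). The free peg is the right-hand one, at top px (319,183). Next I bring the wrist camera over the pot.

>>> arm_command:
  series: [0,0,0,0.45,0.35,0.1,1,0,0,0,0.85,0.65,0.1,1,0,0,0,0.85,0.65,0.1,1]

```text
t: 0.48
eef_pos: [0.2227, 0.5723, 0.2387]
ee_rot: [3.141, 0.0, -0.231]
force: [0.3, 0.9, -0.2]
width: 0.0876
gripper_force: 0.0
```

>>> arm_command:
  series: [0,0,0,0.45,0.35,0,1,0,0,0,0.85,0.65,0,1,0,0,0,0.85,0.65,0,1]

```text
t: 0.85
eef_pos: [0.2905, 0.4903, 0.2387]
ee_rot: [3.141, 0.0, -0.231]
force: [-0.1, 1.0, 0.2]
width: 0.088
gripper_force: 0.0
```

>>> arm_command:
  series: [0,0,0,0.45,0.35,0,1,0,0,0,0.85,0.65,0,1,0,0,0,0.85,0.65,0,1,0,0,0,0.85,0.65,0,1]

```text
t: 1.35
eef_pos: [0.3571, 0.4104, 0.2385]
ee_rot: [-3.141, 0.0, -0.229]
force: [-0.3, 1.1, 0.1]
width: 0.0872
gripper_force: 0.0
```

```bash
python3 - <<'E'
from h import *
import pickle
s=arm.get_state();W=arm.camera_model("wrist");f=arm.grab_frame("wrist")
cv2.imwrite("pics/w1.png",f);pickle.dump((s,W,f),open("w1.pkl","wb"))
print(s["eef_pos"],s["ee_rot"],s["q"],s["t"],W["pose"][:3,3],proj(W,np.array([.462,.322,.06])))
E
```

```text
[0.35711476 0.41038428 0.23850366] [-3.14136912e+00  4.03515468e-05 -2.29061472e-01] [ 1.21495922e+00  1.50685552e-01 -2.93036035e-01 -7.56206905e-05
 -1.12685810e+00  1.26808104e-01] 1.35 [0.4211489  0.39589152 0.37400616] [357.58295834  48.73489836]
```

>>> arm_command:
  series: [0,0,0,0.4,0.3,0,1,0,0,0,0.85,0.6,0,1,0,0,0,0.85,0.6,0,1,0,0,0,0.85,0.6,0,1]

```text
t: 1.9
eef_pos: [0.4261, 0.3328, 0.2384]
ee_rot: [3.141, 0.0, -0.228]
force: [-0.5, 0.3, 0.4]
width: 0.0876
gripper_force: 0.0
```

```bash
python3 - <<'E'
from h import *
import pickle
s=arm.get_state();W=arm.camera_model("wrist");f=arm.grab_frame("wrist")
cv2.imwrite("pics/w2.png",f);pickle.dump((s,W,f),open("w2.pkl","wb"))
print(s["eef_pos"],s["ee_rot"],s["q"],s["t"],W["pose"][:3,3],proj(W,np.array([.462,.322,.06])))
f1=cv2.imread("pics/w1.png")
cv2.imwrite("pics/w12.png",cv2.resize(np.hstack([f1,f]),(800,300),interpolation=cv2.INTER_AREA))
E
```

```text
[0.42612639 0.33276549 0.23836621] [ 3.14148147e+00  1.60673281e-04 -2.28483069e-01] [ 1.02555361e+00  1.45393258e-01 -2.99755874e-01 -1.30785269e-04
 -1.12580289e+00  3.16815960e-01] 1.9 [0.49019673 0.31837137 0.37388634] [285.46886634 151.30664178]
```

View pics/w12.png

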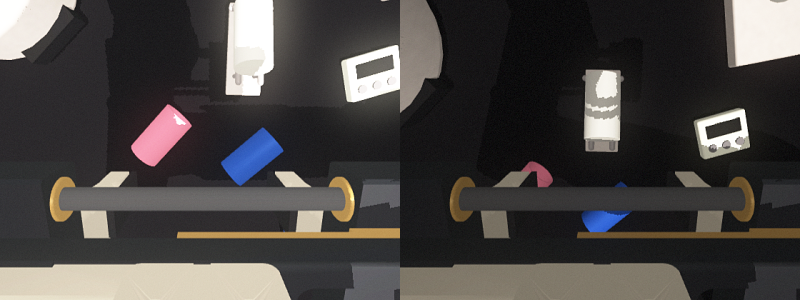

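```bash
python3 - <<'E'
from h import *
a=cv2.imread("pics/w2.png")[80:230,220:360]; b=cv2.imread("pics/w1.png")[0:150,290:430]; c=cv2.imread("pics/scene0.png")[275:345,300:380]
z=lambda i,k:cv2.resize(i,None,fx=k,fy=k,interpolation=cv2.INTER_CUBIC)
a,b=z(a,2.8),z(b,2.8); c=cv2.resize(c,(480,420)) 
cv2.imwrite("pics/crop1.png",np.hstack([a,b])[:, :800])
E
```

```text
(no output)
```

View pics/crop1.png

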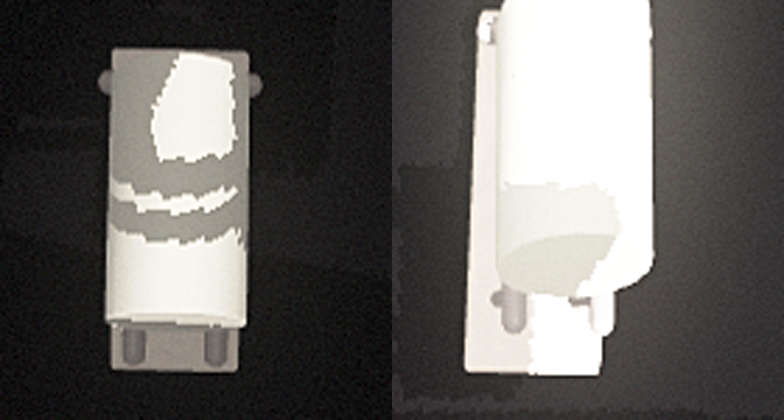

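```bash
python3 - <<'E'
from h import *
import pickle
_,W1,_=pickle.load(open("w1.pkl","rb"));_,W2,_=pickle.load(open("w2.pkl","rb"))
S=arm.camera_model("scene");T=arm.camera_model("top")
c2=lambda x,y:(220+x/2.8,80+y/2.8); c1=lambda x,y:(290+(x-392)/2.8,y/2.8)
B,r=tri((W2,c2(176,319)),(W1,c1(575,262)));print("bottom centre",B,r)
# foot corners on z~5mm
F=[plane(W2,c2(*p),.004) for p in((112,370),(238,370),(110,50),(248,50))];print(np.round(F,4))
n=(F[0]+F[1])/2;f=(F[2]+F[3])/2;az=np.degrees(np.arctan2(*(f-n)[1::-1]));print("foot az",az,np.linalg.norm(f-n),np.linalg.norm(F[0]-F[1]))
m=lambda e:Ro.from_euler("ZY",[az,e],degrees=True).apply([1,0,0])
# scene silhouettes: check slope from pot edges in scene crop (2.7x, origin 140,125)
for e in(15,20,25):
    print(e,[ (proj(S,B+m(e)*d+Ro.from_euler("ZY",[az,e],degrees=True).apply([0,0,h]))-[140,125])*2.7 for d,h in((0,.023),(0.08,.023))], [proj(T,B+m(e)*d) for d in(0,.08)])
E
```

```text
bottom centre [0.42706216 0.33252536 0.07166152] 1.6893209189069068e-05
[[0.3987 0.3648 0.004 ]
 [0.3875 0.3166 0.004 ]
 [0.5154 0.3365 0.004 ]
 [0.5041 0.2878 0.004 ]]
foot az -13.753925397230443 0.12012567215137346 0.04949405925882353
15 [array([572.64876043, 450.71776335]), array([471.33974429, 483.82570882])] [array([197.50858556, 229.27432898]), array([205.10149815, 204.97719099])]
20 [array([570.11380456, 451.61042256]), array([470.91399193, 489.09330974])] [array([197.50858556, 229.27432898]), array([205.40259501, 205.90367453])]
25 [array([567.62660305, 452.61536394]), array([471.29705495, 494.11851447])] [array([197.50858556, 229.27432898]), array([205.6425953 , 206.99232255])]
```

```bash
cat >> h.py <<'E'
B=np.array([.4271,.3325,.0717]); AZ=-13.75
def dirv(az,el): return Ro.from_euler("ZY",[az,el],degrees=True).apply([1,0,0])
E
python3 - <<'E'
from h import *
s=arm.get_state();p0,R0=s["eef_pos"],eul(s["ee_rot"])
a=dirv(AZ,55);G=B+.030*dirv(AZ,20)-.003*a;R=tool(AZ,55,180)
print("G",G);pre=G-.08*a
print("pre",pre,rel(pre,R,p0,R0)); print("then",rel(G,R,pre,R))
T=arm.camera_model("top");S=arm.camera_model("scene")
# plinth front edge corners, top crop px /4 + (180,110); scene crop /2.7+(140,125)
t=lambda x,y:(180+x/4,110+y/4); c=lambda x,y:(140+x/2.7,125+y/2.7)
for n,a,b in(("FL",t(337,418),c(407,352)),("FR",t(700,421),c(302,164)),("pegtop",t(557,294),c(252,212)),("dry top",t(412,285),c(289,269)),
  ("handleL",t(428,90),c(137,215)),("handleR",t(561,91),c(113,150)),("handle2",t(495,90),c(125,180)),("clamptip",t(755,200),c(166,28)),("hoodFL(hinge side top)",t(340,195),c(244,278)),("hoodBL",t(342,32),c(104,305)),("hoodFR",t(640,197),c(175,128))):
    x,r=tri((T,a),(S,b));print(n,x.round(4),round(r,4),"top@.025",plane(T,a,.025).round(4),plane(S,b,.025).round(4))
E
```

```text
G [0.45281147 0.32620844 0.06389685]
pre [0.40824036 0.33711492 0.12942902] [-0.002  0.389  0.008 -0.181 -0.     1.09 ]
then [ 0.   0.   0.  -0.  -0.   0.8]
FL [0.4713 0.1362 0.0157] 0.0002 top@.025 [0.4706 0.1355 0.025 ] [0.4748 0.1431 0.025 ]
FR [ 0.4592 -0.1457  0.0217] 0.0019 top@.025 [ 0.4605 -0.1461  0.025 ] [ 0.459  -0.1408  0.025 ]
pegtop [ 0.5533 -0.0342  0.0802] 0.0005 top@.025 [ 0.5635 -0.0389  0.025 ] [ 0.5356 -0.0917  0.025 ]
dry top [0.5582 0.074  0.1051] 0.0009 top@.025 [0.5738 0.0745 0.025 ] [0.5319 0.0008 0.025 ]
handleL [0.6744 0.0585 0.2024] 0.0009 top@.025 [0.7312 0.0577 0.025 ] [ 0.6446 -0.1381  0.025 ]
handleR [ 0.6707 -0.0316  0.2001] 0.002 top@.025 [ 0.7273 -0.0481  0.025 ] [ 0.639  -0.2523  0.025 ]
handle2 [0.6723 0.0133 0.2024] 0.0018 top@.025 [0.7296 0.0044 0.025 ] [ 0.6408 -0.1972  0.025 ]
clamptip [ 0.5842 -0.1535  0.2258] 0.003 top@.025 [ 0.6343 -0.1977  0.025 ] [ 0.5124 -0.4645  0.025 ]
hoodFL(hinge side top) [0.6126 0.1222 0.1639] 0.001 top@.025 [0.6477 0.1296 0.025 ] [ 0.5759 -0.0066  0.025 ]
hoodBL [0.7225 0.1182 0.1808] 0.0032 top@.025 [0.7811 0.1253 0.025 ] [ 0.7078 -0.0299  0.025 ]
hoodFR [ 0.6043 -0.0872  0.1619] 0.0024 top@.025 [ 0.6393 -0.1072  0.025 ] [ 0.5649 -0.2608  0.025 ]
```

>>> arm_command:
  series: [0,0.1,0,-0.05,0,0.2,1,0,0.2,0,-0.1,0,0.4,1,0,0.3,0,-0.15,0,0.6,1,0,0.389,0,-0.18,0,0.6,1,0,0.389,0.008,-0.18,0,0.6,1]

```text
t: 2.58
eef_pos: [0.4067, 0.3367, 0.1774]
ee_rot: [-3.14, -0.614, -0.236]
force: [1.2, -0.1, -0.0]
width: 0.0876
gripper_force: 0.0
```

>>> arm_command:
  series: [0,0,0,-0.28,0,0.4,1,0,0,0,-0.28,0,0.4,1,0,0,0,-0.28,0,0.4,1]

```text
t: 2.95
eef_pos: [0.4103, 0.3404, 0.1337]
ee_rot: [3.138, -0.608, -0.242]
force: [-0.5, -0.3, 0.9]
width: 0.0877
gripper_force: 0.0
```

```bash
python3 - <<'E'
from h import *
s=arm.get_state();p0,R0=s["eef_pos"],eul(s["ee_rot"])
a=dirv(AZ,55);G=B+.030*dirv(AZ,20)-.003*a;R=tool(AZ,55,180)
print(s["t"],s["q"].round(3),p0,rel(G,R,p0,R0))
W=arm.camera_model("wrist");f=arm.grab_frame("wrist");cv2.imwrite("pics/w3.png",f)
print(proj(W,B),proj(W,B+.08*dirv(AZ,20)))
E
```

```text
2.95 [ 1.257  0.173 -1.016  1.126 -0.683 -0.935] [0.4103183  0.34037275 0.13366934] [ 0.003  0.002 -0.001 -0.032  0.033  0.828]
[288.73107839 264.06163791] [287.04042351 172.7087213 ]
```

View pics/w3.png

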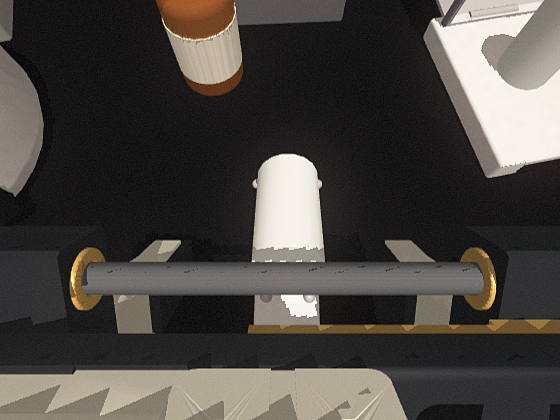

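The wrist picture shows the pot centred between the open fingers: mouth end near (288,160), bottom end hidden behind the bar near row 264. Now I advance on it.

>>> arm_command:
  series: [0,0,0,-0.02,0.02,0.2,1,0,0,0,-0.03,0.03,0.4,1,0,0,0,-0.03,0.03,0.55,1,0,0,0,-0.03,0.03,0.55,1]

```text
t: 3.5
eef_pos: [0.4449, 0.3428, 0.0948]
ee_rot: [3.123, -0.599, -0.244]
force: [0.6, -0.7, -0.3]
width: 0.0878
gripper_force: 0.0
```

```bash
python3 - <<'E'
from h import *
s=arm.get_state();p0,R0=s["eef_pos"],eul(s["ee_rot"])
a=dirv(AZ,55);G=B+.030*dirv(AZ,20)-.003*a;R=tool(AZ,55,180)
print(s["t"],s["q"].round(3),p0,rel(G,R,p0,R0),s["force"])
E
```

```text
3.5 [ 1.103  0.264 -1.016  1.333 -0.606 -1.027] [0.44489761 0.34277197 0.09475872] [ 0.013  0.008 -0.002 -0.077  0.136  0.323] [ 0.62732465 -0.68440594 -0.25959647]
```

```bash
cat > k.py <<'E'
import numpy as np
from h import *
from scipy.optimize import least_squares
D=[([1.63007,.3593,.011147,-.0003,-1.22407,-.2881],[.15304,.65701,.24773],[3.14014,-.00013,-.22893]),
([1.21496,.150686,-.293036,0,-1.126858,.126808],[.357115,.410384,.238504],[-3.141369,0,-.22906]),
([1.025554,.145393,-.299756,0,-1.125803,.316816],[.426126,.332765,.238366],[3.14148,.00016,-.228483]),
([1.257,.173,-1.016,1.126,-.683,-.935],[.4103,.3404,.1337],[3.138,-.608,-.242]),
([1.103,.264,-1.016,1.333,-.606,-1.027],[.4449,.3428,.0948],[3.123,-.599,-.244])]
def fk(q,P):
    r0,h,L1,L2,a3,L=P
    R1=Ro.from_euler("z",q[0]); e=np.array([r0+L1*np.sin(q[1]),0,h+L1*np.cos(q[1])])
    R3=R1*Ro.from_euler("y",q[1]-q[2])           # x along forearm
    w=R1.apply(e)+R3.apply([L2,0,a3])
    R5=R3*Ro.from_euler("x",SG[0]*q[3])*Ro.from_euler("y",-q[4])
    R6=R5*Ro.from_euler("x",SG[1]*q[5])
    return w+R6.apply([L,0,0]),R6
SG=[1,1]
E
python3 - <<'E'
import k; from k import *
for sg in([1,1],[1,-1],[-1,1],[-1,-1]):
    k.SG=sg
    f=lambda P:np.ravel([fk(q,P)[0]-p for q,p,_ in D])
    s=least_squares(f,[0,.4,.4,.4,0,.25]);print(sg,s.x.round(4),np.abs(s.fun).max().round(4))
    for q,p,e in D: print((fk(q,s.x)[1].inv()*eul(e)).as_rotvec().round(3))
E
```

```text
[1, 1] [ 0.3272 -0.8694  0.6862  0.0804  0.0112 -0.4674] 0.1916
[-0.775  1.428 -0.775]
[-1.394  1.078 -1.393]
[-1.659  0.84  -1.659]
[-0.473  1.961 -2.169]
[-0.719  1.78  -2.436]
[1, -1] [ 0.3272 -0.8694  0.6862  0.0804  0.0112 -0.4674] 0.1916
[-1.209  1.209 -1.209]
[-1.209  1.209 -1.209]
[-1.209  1.209 -1.209]
[0.5   0.586 2.891]
[0.385 1.056 2.525]
[-1, 1] [0.1148 0.1076 0.6435 0.2844 0.1018 0.4701] 0.1912
[-0.775  1.428 -0.775]
[-1.394  1.078 -1.393]
[-1.659  0.84  -1.659]
[0.235 1.558 0.235]
[0.379 1.538 0.379]
[-1, -1] [0.1148 0.1076 0.6435 0.2844 0.1018 0.4701] 0.1912
[-1.209  1.209 -1.209]
[-1.209  1.209 -1.209]
[-1.209  1.209 -1.209]
[-1.209  1.209 -1.21 ]
[-1.209  1.209 -1.209]
```

```bash
python3 - <<'E'
s=open('k.py').read().replace("r0,h,L1,L2,a3,L=P","r0,h,L1,L2,a3,L,d,a5=P").replace("[L2,0,a3])","[L2,d,a3])").replace("R6.apply([L,0,0])","R6.apply([L,0,0])+R5.apply([0,0,a5])").replace("SG=[1,1]","SG=[-1,-1]")
open('k.py','w').write(s)
E
python3 - <<'E'
import k; from k import *
f=lambda P:np.r_[np.ravel([fk(q,P)[0]-p for q,p,_ in D]),1e-4*(np.array(P)-[0,.4,.4,.4,0,.25,-.19,0])]
s=least_squares(f,[0,.4,.4,.4,0,.25,-.19,0]);print(s.x.round(4),(s.fun*1000).round(1))
from scipy.spatial.transform import Rotation as Ro
print((fk(D[0][0],s.x)[1].inv()*eul(D[0][2])).as_matrix().round(2))
E
```

```text
[ 0.1074 -0.1225  0.6839  0.1125  0.0957  0.342  -0.1912  0.1581] [ -0.4  -2.9 -20.7   0.1   2.   11.3   0.4   1.8  11.7  -8.1   7.1  -5.
   8.1  -9.7   2.6   0.   -0.1   0.   -0.    0.    0.   -0.    0. ]
[[ 0. -0.  1.]
 [-1.  0.  0.]
 [-0. -1. -0.]]
```

```bash
python3 - <<'E'
s=open('k.py').read().replace("d,a5=P","d,a5,c=P").replace("np.sin(q[1])","np.sin(q[1]+c)").replace("np.cos(q[1])","np.cos(q[1]+c)")
open('k.py','w').write(s)
E
python3 - <<'E'
import k; from k import *
S={}
best=None
rng=np.random.default_rng(0)
g=np.array([0,.4,.4,.4,0,.25,-.19,0,0])
f=lambda P:np.r_[np.ravel([fk(q,P)[0]-p for q,p,_ in D]),1e-3*(np.array(P)-g)]
for i in range(60):
    x=g+rng.normal(size=9)*[.1,.1,.2,.2,.1,.1,.02,.05,1.5]
    s=least_squares(f,x)
    if best is None or s.cost<best.cost: best=s
print(best.x.round(4),(best.fun*1000).round(1))
E
```

```text
[ 0.1928 -0.0324  0.733   0.0037  0.1254  0.5678 -0.1914  0.3282 -0.247 ] [-0.5  1.8 -3.5 -0.7 -1.1  2.6 -1.1 -1.2  2.1  1.7  5.5 -9.4 -1.2 -4.8
  8.2  0.2 -0.4  0.3 -0.4  0.1  0.3 -0.   0.3 -0.2]
```

```bash
cat > log.py <<'E'
from station import arm
import json
s=arm.get_state(); open("st.jsonl","a").write(json.dumps([list(s["q"]),list(s["eef_pos"]),list(s["ee_rot"])])+"\n")
E
python3 log.py
```

>>> arm_command:
  series: [0,0,0,0,0,-0.5,1,0,0,0,0.3,0,-1,1,0,0,0,0.5,0,-1,1,0,0,0,0.5,0,-1,1]

```text
t: 4.0
eef_pos: [0.4297, 0.3494, 0.207]
ee_rot: [3.128, -0.598, -0.245]
force: [-0.9, 0.0, -0.2]
width: 0.0878
gripper_force: 0.0
```

```bash
python3 log.py
```

>>> arm_command:
  series: [0.1,-0.1,0,0.3,0,0,1,0.2,-0.2,0,0.5,0.3,0,1,0.2,-0.2,0,0.5,0.3,0,1]

```text
t: 4.38
eef_pos: [0.4618, 0.3083, 0.2336]
ee_rot: [-2.859, -0.285, -0.198]
force: [1.0, -1.2, 1.1]
width: 0.0876
gripper_force: 0.0
```

```bash
python3 log.py
```

>>> arm_command:
  series: [-0.1,0,0.1,0.2,-0.2,0,1,-0.2,-0.1,0.2,0.5,-0.3,0,1,-0.3,-0.1,0.2,0.5,-0.3,0,1,-0.3,-0.1,0.2,0.5,-0.3,0,1]

```text
t: 4.88
eef_pos: [0.5131, 0.3299, 0.2539]
ee_rot: [2.999, -0.107, -0.505]
force: [-0.4, -0.4, -0.5]
width: 0.087
gripper_force: 0.0
```

```bash
python3 log.py
```

>>> arm_command:
  series: [-0.1,0,-0.1,0.4,0,0,1,-0.2,0,-0.2,0.6,0,0,1,-0.3,0,-0.2,0.6,0,0,1,-0.3,0,-0.2,0.6,0,0,1]

```text
t: 5.38
eef_pos: [0.5642, 0.301, 0.2575]
ee_rot: [2.505, 0.013, -0.214]
force: [-0.6, -0.6, -1.1]
width: 0.0878
gripper_force: 0.0
```

```bash
python3 log.py; cat > kin.py <<'E'
import json,sys
from k import D
from h import *
from scipy.optimize import least_squares
data=D+[json.loads(l) for l in open("st.jsonl")]
LO=np.array([-3.07,-1.43,-1.02,-3.03,-3.05,-3.03]);HI=np.array([3.07,2.12,1.25,1.67,0,3.03])
TE=Ro.from_matrix([[0,0,1],[-1,0,0],[0,-1,0]])
def Rs(q):
    e=Ro.from_euler; R=[e("z",q[0])]; R.append(R[0]*e("y",q[1])); R.append(R[1]*e("y",-q[2])); R.append(R[2]*e("x",-q[3])); R.append(R[3]*e("y",-q[4])); R.append(R[4]*e("x",-q[5])); return R
H=lambda q:np.hstack([np.array([[0],[0],[1.]])]+[r.as_matrix() for r in Rs(q)])
A=np.vstack([H(q) for q,_,_ in data]);b=np.ravel([p for _,p,_ in data])
t=np.linalg.solve(A.T@A+1e-7*np.eye(A.shape[1]),A.T@b)
def FK(q): return H(q)@t,Rs(q)[5]*TE
def IK(p,R,q0):
    f=lambda q:np.r_[(FK(q)[0]-p)*1000,(FK(q)[1].inv()*R).as_rotvec()*300]
    s=least_squares(f,np.clip(q0,LO+.01,HI-.01),bounds=(LO,HI)); return s.x,s.fun
E
python3 - <<'E'
from kin import *
print(t.reshape(-1)[0].round(3),t[1:].reshape(6,3).round(3),((A@t-b)*1000).round(1).reshape(-1,3))
print([ (Rs(q)[5]*TE).inv().__mul__(eul(e)).magnitude().round(3) for q,_,e in data]); print(np.round(data[-1][0],2),data[-1][1])
E
```

```text
0.099 [[ 0.    -0.     0.099]
 [ 0.    -0.     0.601]
 [ 0.232 -0.    -0.   ]
 [ 0.232 -0.096  0.   ]
 [ 0.178 -0.096 -0.   ]
 [ 0.178  0.    -0.   ]] [[-0.  -0.  -0. ]
 [ 0.   0.   0. ]
 [ 0.1 -0.   0.1]
 [ 0.1 -0.2 -0.2]
 [-0.1  0.2  0.1]
 [ 0.1  0.   0.1]
 [-0.   0.1  0. ]
 [ 0.  -0.  -0. ]
 [-0.   0.  -0. ]
 [-0.   0.  -0. ]]Traceback (most recent call last):
  File "<stdin>", line 3, in <module>
AttributeError: 'float' object has no attribute 'round'
```

```bash
cat >> kin.py <<'E'
PEG=np.array([.5533,-.0342,.025])
def gp(m,bot,al,a,d,s,back=.003):  # TCP pose holding pot (bottom bot, mouth dir m) with approach a
    x=s*(m-np.cos(al)*a)/np.sin(al); R=Ro.from_matrix(np.c_[x,np.cross(a,x),a]); return bot+d*m-back*a,R
def gr(al,be,s,d=.028,back=.003):
    m=dirv(AZ,20);nd=-Ro.from_euler("ZY",[AZ,20],degrees=True).apply([0,0,1]);sd=np.cross(nd,m)*1.0
    a=np.cos(al)*m+np.sin(al)*(np.cos(be)*nd+np.sin(be)*sd); return gp(m,B,al,a,d,s,back)
def st(al,psi,s,foot,d=.028,back=.003):
    m=np.array([0,0,-1.]);a=np.array([np.sin(al)*np.cos(psi),np.sin(al)*np.sin(psi),-np.cos(al)])
    return gp(m,np.array(foot)+[0,0,.08],al,a,d,s,back)
def ok(p,R,seeds):
    best=None
    for q0 in seeds:
        q,f=IK(p,R,q0); e=np.abs(f).max()
        if best is None or e<best[1]: best=(q,e)
    return best
E
python3 - <<'E'
from kin import *
r=np.radians
sd=[np.array(data[4][0])+[0,0,.02,0,0,0],data[-1][0],[.9,.3,-.6,-.5,-1,-.5],[.9,.3,-.6,.5,-1,2.3],[.5,.3,-.6,0,-1,-2]]
print("GRASP")
for s in(1,-1):
  for al in(25,35,42,50):
    for be in(-16,-8,0,8,16):
        q,e=ok(*gr(r(al),r(be),s),sd)
        if e<1.5: print(s,al,be,q.round(2),round(e,1))
print("PEG")
for s in(1,-1):
  for al in(1,10,20,25,30,35):
    for ps in(-20,0,20):
        q,e=ok(*st(r(al),r(ps),s,PEG),sd)
        if e<1.5: print(s,al,ps,q.round(2),round(e,1))
E
```

```text
GRASP
1 35 8 [ 1.08  0.33 -1.02  1.37 -0.63 -0.96] 1.4
1 35 16 [ 1.17  0.37 -0.96  1.19 -0.7  -0.76] 0.0
1 42 8 [ 1.11  0.32 -0.95  1.1  -0.57 -0.72] 0.0
1 42 16 [ 1.19  0.37 -0.87  0.91 -0.68 -0.51] 0.0
1 50 0 [ 1.06  0.28 -0.93  0.92 -0.43 -0.58] 0.0
1 50 8 [ 1.14  0.33 -0.82  0.71 -0.59 -0.36] 0.0
1 50 16 [ 1.18  0.39 -0.73  0.61 -0.72 -0.22] 0.0
-1 35 8 [ 1.08  0.33 -1.02  1.37 -0.63  2.18] 1.5
-1 35 16 [ 1.17  0.37 -0.96  1.19 -0.7   2.38] 0.0
-1 42 8 [ 1.11  0.32 -0.95  1.1  -0.57  2.42] 0.0
-1 42 16 [ 1.19  0.37 -0.87  0.91 -0.68  2.63] 0.0
-1 50 0 [ 1.06  0.28 -0.93  0.92 -0.43  2.56] 0.0
-1 50 8 [ 1.14  0.33 -0.82  0.71 -0.58  2.78] 0.0
-1 50 16 [ 1.18  0.39 -0.73  0.61 -0.72  2.92] 0.0
PEG
1 1 -20 [ 0.3   0.32 -0.49  0.02 -0.75 -2.23] 0.0
1 1 0 [ 0.3   0.32 -0.48  0.01 -0.75 -1.87] 0.0
1 1 20 [ 0.29  0.32 -0.48 -0.   -0.75 -1.51] 0.0
1 10 -20 [ 0.36  0.25 -0.69  0.24 -0.5  -2.48] 0.0
1 10 0 [ 0.33  0.25 -0.65  0.12 -0.5  -2.  ] 0.0
1 10 20 [ 0.28  0.26 -0.59 -0.02 -0.55 -1.49] 0.0
1 20 20 [ 0.27  0.21 -0.69 -0.08 -0.32 -1.42] 0.0
1 25 20 [ 0.26  0.2  -0.72 -0.17 -0.22 -1.33] 0.0
1 30 20 [ 0.23  0.19 -0.7  -0.36 -0.17 -1.11] 0.0
1 35 20 [ 0.13  0.19 -0.63 -0.68 -0.2  -0.72] 0.0
-1 1 -20 [ 0.3   0.32 -0.48  0.02 -0.75  0.91] 0.0
-1 1 0 [ 0.3   0.32 -0.48  0.01 -0.75  1.27] 0.0
-1 1 20 [ 0.29  0.32 -0.48 -0.   -0.75  1.63] 0.0
-1 10 -20 [ 0.36  0.25 -0.69  0.24 -0.5   0.66] 0.0
-1 10 0 [ 0.33  0.25 -0.65  0.12 -0.5   1.15] 0.0
-1 10 20 [ 0.28  0.26 -0.59 -0.02 -0.55  1.65] 0.0
-1 20 20 [ 0.27  0.21 -0.69 -0.08 -0.32  1.72] 0.0
-1 25 20 [ 0.26  0.2  -0.72 -0.17 -0.22  1.81] 0.0
-1 30 20 [ 0.23  0.19 -0.7  -0.36 -0.17  2.03] 0.0
-1 35 20 [ 0.13  0.19 -0.63 -0.67 -0.2   2.42] 0.0
```

```bash
python3 - <<'E'
from kin import *
r=np.radians
print(gr(r(42),r(8),1,.028,.007)[0],gr(r(42),r(8),1)[1].as_matrix()[:,2])
for s in(1,-1):
  g=ok(*gr(r(42),r(8),s,.028,.007),[data[4][0],[1.1,.3,-.9,1.1,-.6,2.4]]);print("grasp",s,g[0].round(2),round(g[1],2))
  for S in((.56,.24,0),(.54,.21,0)):
    for ps in(-60,-45,-30,-15):
      q,e=ok(*st(r(42),r(ps),s,S,.028,.007),[g[0]+[0,0,0,0,0,dj] for dj in(-2.9,0,2.9)]+[[.9,.3,-.6,-.5,-1,-.5],[.9,.3,-.6,.5,-1,2.3],[.5,.3,-.6,0,-1,-2]])
      if e<1.5:print(s,S,ps,q.round(2),round(e,1))
  for al in(10,15):
   for ps in(-25,-14): 
    for S in((.56,.24,0),PEG,PEG+[0,0,.08]):
      q,e=ok(*st(r(al),r(ps),s,S,.02),[[.5,.3,-.6,0,-.8,-2],[.5,.3,-.6,0,-.8,1.]]);print("re",al,ps,S,s,q.round(2),round(e,1))
E
```

```text
[0.44960504 0.32766416 0.06826123] [ 0.43604637 -0.20257236 -0.87682838]
grasp 1 [ 1.12  0.31 -0.95  1.08 -0.58 -0.71] 0.0
1 (0.56, 0.24, 0) -60 [ 1.01  0.56 -0.65  0.82 -0.94  1.96] 0.0
1 (0.56, 0.24, 0) -45 [ 0.95  0.49 -0.85  1.17 -0.8   1.9 ] 0.0
1 (0.56, 0.24, 0) -30 [ 0.77  0.41 -1.    1.67 -0.7   1.81] 0.8
1 (0.54, 0.21, 0) -60 [ 1.    0.52 -0.74  0.85 -0.91  1.92] 0.0
1 (0.54, 0.21, 0) -45 [ 0.92  0.45 -0.93  1.23 -0.78  1.85] 0.0
re 10 -25 (0.56, 0.24, 0) 1 [ 0.81  0.38 -0.55  0.27 -0.6  -3.03] 4.0
re 10 -25 [ 0.5533 -0.0342  0.025 ] 1 [ 0.37  0.25 -0.69  0.25 -0.53 -2.58] 0.0
re 10 -25 [ 0.5533 -0.0342  0.105 ] 1 [ 0.37  0.14 -0.57  0.19 -0.75 -2.51] 0.0
re 10 -14 (0.56, 0.24, 0) 1 [ 0.81  0.37 -0.59  0.29 -0.55 -2.87] 0.0
re 10 -14 [ 0.5533 -0.0342  0.025 ] 1 [ 0.35  0.24 -0.68  0.2  -0.52 -2.33] 0.0
re 10 -14 [ 0.5533 -0.0342  0.105 ] 1 [ 0.36  0.14 -0.56  0.15 -0.73 -2.27] 0.0
re 15 -25 (0.56, 0.24, 0) 1 [ 0.83  0.36 -0.7   0.55 -0.5   2.96] 0.0
re 15 -25 [ 0.5533 -0.0342  0.025 ] 1 [ 0.37  0.21 -0.84  0.53 -0.38 -2.86] 0.0
re 15 -25 [ 0.5533 -0.0342  0.105 ] 1 [ 0.41  0
[... 870 characters left out ...]
0
re 10 -14 (0.56, 0.24, 0) -1 [ 0.81  0.37 -0.59  0.29 -0.55  0.27] 0.0
re 10 -14 [ 0.5533 -0.0342  0.025 ] -1 [ 0.35  0.24 -0.67  0.2  -0.52  0.81] 0.0
re 10 -14 [ 0.5533 -0.0342  0.105 ] -1 [ 0.36  0.14 -0.56  0.15 -0.73  0.87] 0.0
re 15 -25 (0.56, 0.24, 0) -1 [ 0.83  0.36 -0.7   0.55 -0.5  -0.18] 0.0
re 15 -25 [ 0.5533 -0.0342  0.025 ] -1 [ 0.37  0.21 -0.84  0.53 -0.38  0.28] 0.0
re 15 -25 [ 0.5533 -0.0342  0.105 ] -1 [ 0.41  0.1  -0.69  0.33 -0.63  0.47] 0.0
re 15 -14 (0.56, 0.24, 0) -1 [ 0.81  0.34 -0.74  0.58 -0.42 -0.01] 0.0
re 15 -14 [ 0.5533 -0.0342  0.025 ] -1 [ 0.36  0.2  -0.83  0.44 -0.35  0.57] 0.0
re 15 -14 [ 0.5533 -0.0342  0.105 ] -1 [ 0.39  0.09 -0.68  0.27 -0.6   0.73] 0.0
```

```bash
cat >> kin.py <<'E'
from scipy.spatial.transform import Slerp
def chain(wps,N,s=None):  # print rel numbers for N[i] equal calls to each waypoint, from measured pose
    s=s or arm.get_state(); p,R=s["eef_pos"],eul(s["ee_rot"]); q=s["q"]
    print("t",s["t"],"p",p.round(4),"F",s["force"].round(1),"w",round(s["width"],4),"g",round(s["gripper_force"],1))
    for (P,Q),n in zip(wps,N):
        sl=Slerp([0,1],Ro.concatenate([R,Q])); p1,R1=p,R
        for i in range(1,n+1):
            pi=p1+(P-p1)*i/n; Ri=sl(i/n); q,f=IK(pi,Ri,q)
            v=rel(pi,Ri,p,R); print(v,"deg",round(90*np.linalg.norm(v[:3])),"q",q.round(2),"err",np.abs(f).max().round(1)); p,R=pi,Ri
E
python3 - <<'E'
from kin import *
r=np.radians
g,R=gr(r(42),r(8),1,.028,.007);a=R.as_matrix()[:,2]
chain([(g-.09*a,R),(g,R)],[2,1])
E
```

```text
t 5.375 p [0.5642 0.301  0.2575] F [-0.6 -0.6 -1.1] w 0.0878 g 0.0
[ 0.159  0.158  0.034 -0.792 -0.379  0.418] deg 20 q [ 1.11  0.36 -0.32  0.35 -1.23  0.1 ] err 0.0
[ 0.159  0.158  0.034 -0.897 -0.244  0.285] deg 20 q [ 1.32  0.2  -0.83  0.73 -0.79 -0.49] err 0.0
[-0.  -0.  -0.  -0.   0.   0.9] deg 0 q [ 1.12  0.31 -0.95  1.08 -0.58 -0.71] err 0.0
```

>>> arm_command:
  series: [0.08,0.08,0.017,-0.4,-0.19,0.21,1,0.159,0.158,0.034,-0.79,-0.38,0.42,1,0.159,0.158,0.034,-0.79,-0.38,0.42,1]

```text
t: 5.75
eef_pos: [0.4819, 0.3166, 0.2029]
ee_rot: [2.75, -0.231, -0.136]
force: [1.2, 1.0, 1.7]
width: 0.0877
gripper_force: 0.0
```

>>> arm_command:
  series: [0.08,0.08,0.017,-0.45,-0.12,0.14,1,0.159,0.158,0.034,-0.9,-0.24,0.28,1,0.159,0.158,0.034,-0.9,-0.24,0.28,1,0.159,0.158,0.034,-0.9,-0.24,0.28,1]

```text
t: 6.25
eef_pos: [0.4111, 0.345, 0.1522]
ee_rot: [3.005, -0.488, -0.127]
force: [-0.3, 0.0, 0.2]
width: 0.0877
gripper_force: 0.0
```

```bash
python3 - <<'E'
from kin import *
r=np.radians
g,R=gr(r(42),r(8),1,.028,.007)
chain([(g,R)],[1])
E
```

```text
t 6.25 p [0.4111 0.345  0.1522] F [-0.3  0.   0.2] w 0.0877 g 0.0
[-0.006 -0.004 -0.003 -0.037 -0.004  0.939] deg 1 q [ 1.12  0.31 -0.95  1.08 -0.58 -0.71] err 0.0
```

>>> arm_command:
  series: [-0.006,-0.004,-0.003,-0.03,0,0.3,1,-0.006,-0.004,-0.003,-0.037,0,0.6,1,-0.006,-0.004,-0.003,-0.037,0,0.94,1,-0.006,-0.004,-0.003,-0.037,0,0.94,1]

```text
t: 6.75
eef_pos: [0.4522, 0.3262, 0.0669]
ee_rot: [2.99, -0.481, -0.126]
force: [0.7, -0.1, 0.8]
width: 0.0875
gripper_force: 0.0
```

```bash
python3 - <<'E'
from kin import *
r=np.radians
g,R=gr(r(42),r(8),1,.028,.007)
chain([(g,R)],[1])
W=arm.camera_model("wrist");cv2.imwrite("pics/w4.png",arm.grab_frame("wrist"))
E
```

```text
t 6.75 p [0.4522 0.3262 0.0669] F [ 0.7 -0.1  0.8] w 0.0875 g 0.0
[ 0.003  0.    -0.002 -0.018 -0.007 -0.026] deg 0 q [ 1.12  0.31 -0.95  1.08 -0.58 -0.71] err 0.0
```

View pics/w4.png

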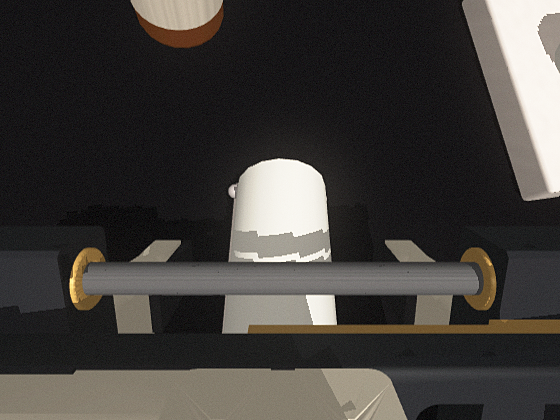

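>>> arm_command:
  series: [0,0,0,-0.018,0,-0.026,0.3,0,0,0,-0.018,0,-0.026,0.3,0,0,0,-0.018,0,-0.026,0.3,0,0,0,-0.018,0,-0.026,0.3,0,0,0,-0.018,0,-0.026,0.3]
  force: 25

```text
t: 7.42
eef_pos: [0.448, 0.3286, 0.0694]
ee_rot: [2.992, -0.482, -0.124]
force: [0.2, -1.1, 1.2]
width: 0.0454
gripper_force: 25.0
```

>>> arm_command:
  series: [0,0,0,0.05,0.01,-0.1,0.3,0,0,0,0.19,0.05,-0.35,0.3,0,0,0,0.37,0.1,-0.7,0.3,0,0,0,0.46,0.13,-0.88,0.3,0,0,0,0.46,0.13,-0.88,0.3]

```text
t: 8.05
eef_pos: [0.4477, 0.3302, 0.1707]
ee_rot: [2.997, -0.482, -0.125]
force: [0.3, 0.3, -1.2]
width: 0.0456
gripper_force: 25.0
```

```bash
python3 - <<'E'
from kin import *
r=np.radians
S=np.array([.54,.21,.0])
hi=st(r(42),r(-45),1,S+[0,0,.08],.028,.007)
chain([hi],[5])
W=arm.camera_model("wrist");cv2.imwrite("pics/w5.png",arm.grab_frame("wrist"));cv2.imwrite("pics/s5.png",arm.grab_frame("scene"))
E
```

```text
t 8.05 p [0.4477 0.3302 0.1707] F [ 0.3  0.3 -1.2] w 0.0456 g 25.0
[-0.034 -0.04  -0.325  0.151  0.185  0.183] deg 30 q [ 1.18  0.21 -0.73  0.65 -0.85  0.23] err 0.0
[-0.034 -0.04  -0.325  0.055  0.229  0.188] deg 30 q [ 1.14  0.26 -0.69  0.63 -0.9   0.78] err 0.0
[-0.034 -0.04  -0.325 -0.05   0.22   0.2  ] deg 30 q [ 1.1   0.3  -0.71  0.69 -0.93  1.27] err 0.0
[-0.034 -0.04  -0.325 -0.136  0.16   0.216] deg 30 q [ 1.06  0.32 -0.76  0.81 -0.92  1.69] err 0.0
[-0.034 -0.04  -0.325 -0.18   0.065  0.233] deg 30 q [ 1.    0.33 -0.85  1.01 -0.89  2.07] err 0.0
```

>>> arm_command:
  series: [-0.011,-0.013,-0.108,0.05,0.06,0.06,0.3,-0.022,-0.027,-0.217,0.1,0.12,0.12,0.3,-0.034,-0.04,-0.325,0.151,0.185,0.183,0.3,-0.034,-0.04,-0.325,0.151,0.185,0.183,0.3]

```text
t: 8.65
eef_pos: [0.4655, 0.3048, 0.1613]
ee_rot: [2.743, -0.277, 0.385]
force: [-0.1, -0.1, -0.1]
width: 0.0455
gripper_force: 25.0
```

>>> arm_command:
  series: [-0.011,-0.013,-0.108,0.02,0.07,0.06,0.3,-0.022,-0.027,-0.217,0.04,0.15,0.12,0.3,-0.034,-0.04,-0.325,0.055,0.229,0.188,0.3,-0.034,-0.04,-0.325,0.055,0.229,0.188,0.3]

```text
t: 9.15
eef_pos: [0.483, 0.2818, 0.1552]
ee_rot: [2.629, 0.006, 0.817]
force: [0.5, -0.3, -0.0]
width: 0.0457
gripper_force: 25.0
```

>>> arm_command:
  series: [-0.011,-0.013,-0.108,-0.02,0.07,0.07,0.3,-0.022,-0.027,-0.217,-0.03,0.15,0.14,0.3,-0.034,-0.04,-0.325,-0.05,0.22,0.2,0.3,-0.034,-0.04,-0.325,-0.05,0.22,0.2,0.3]

```text
t: 9.65
eef_pos: [0.5006, 0.2586, 0.1489]
ee_rot: [2.642, 0.311, 1.235]
force: [0.7, 1.0, -0.6]
width: 0.0453
gripper_force: 25.0
```

>>> arm_command:
  series: [-0.011,-0.013,-0.108,-0.05,0.05,0.07,0.3,-0.022,-0.027,-0.217,-0.09,0.11,0.14,0.3,-0.034,-0.04,-0.325,-0.136,0.16,0.216,0.3,-0.034,-0.04,-0.325,-0.136,0.16,0.216,0.3]

```text
t: 10.15
eef_pos: [0.5183, 0.2352, 0.1426]
ee_rot: [2.803, 0.581, 1.723]
force: [0.3, -0.7, -0.4]
width: 0.0459
gripper_force: 25.0
```

```bash
python3 - <<'E'
from kin import *
r=np.radians
S=np.array([.54,.21,.0])
hi=st(r(42),r(-45),1,S+[0,0,.08],.028,.007);lo=st(r(42),r(-45),1,S+[0,0,.002],.028,.007)
chain([hi,lo],[1,1])
T=arm.camera_model("scene");f=arm.grab_frame("scene");cv2.imwrite("pics/s6.png",cv2.resize(f[120:380,120:470],None,fx=2,fy=2))
E
```

```text
t 10.15 p [0.5183 0.2352 0.1426] F [ 0.3 -0.7 -0.4] w 0.0459 g 25.0
[-0.036 -0.038 -0.329 -0.174  0.081  0.219] deg 30 q [ 1.    0.33 -0.85  1.01 -0.89  2.07] err 0.0
[ 0.    -0.    -0.     0.522  0.     0.58 ] deg 0 q [ 0.93  0.44 -0.93  1.22 -0.78  1.85] err 0.0
```

View pics/s6.png

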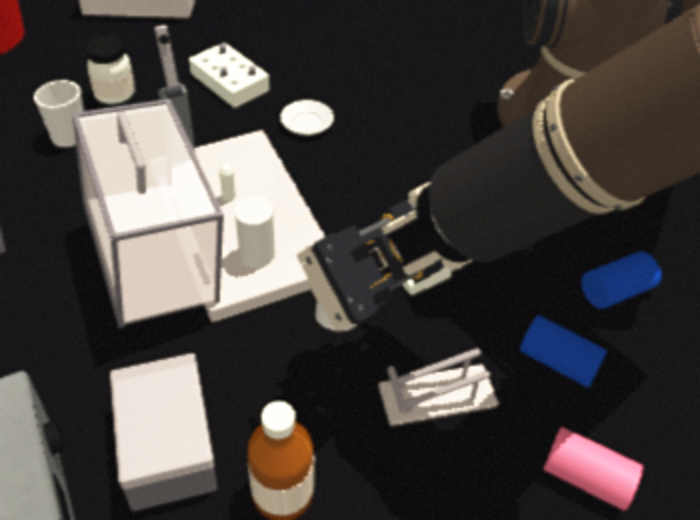

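The scene view shows the pot in the fingers near crop px (335,312), the cradle empty, and nothing disturbed. I finish the turn and stand the pot mouth-down on the free bench for a steeper regrasp.

>>> arm_command:
  series: [-0.012,-0.013,-0.11,-0.06,0.03,0.07,0.3,-0.024,-0.026,-0.22,-0.12,0.05,0.15,0.3,-0.036,-0.038,-0.329,-0.174,0.081,0.219,0.3,-0.036,-0.038,-0.329,-0.174,0.081,0.219,0.3]

```text
t: 10.7
eef_pos: [0.5371, 0.2133, 0.1376]
ee_rot: [3.141, 0.733, 2.356]
force: [-0.5, 0.0, -0.8]
width: 0.0456
gripper_force: 25.0
```

>>> arm_command:
  series: [0,0,0,0.15,0,0.17,0.3,0,0,0,0.3,0,0.34,0.3,0,0,0,0.45,0,0.5,0.3,0,0,0,0.45,0,0.5,0.3]

```text
t: 11.2
eef_pos: [0.537, 0.2134, 0.0695]
ee_rot: [-3.14, 0.733, 2.358]
force: [1.0, -0.8, -1.0]
width: 0.0456
gripper_force: 25.0
```

```bash
python3 - <<'E'
from kin import *
r=np.radians
lo=st(r(42),r(-45),1,np.array([.54,.21,.0]),.028,.007)
chain([lo],[1])
E
```

```text
t 11.2 p [0.537  0.2134 0.0695] F [ 1.  -0.8 -1. ] w 0.0456 g 25.0
[-0.    -0.     0.001  0.084 -0.003  0.091] deg 0 q [ 0.92  0.45 -0.93  1.23 -0.78  1.85] err 0.0
```

>>> arm_command:
  series: [0,0,0,0.04,0,0.045,0.3,0,0,0,0.07,0,0.075,0.3,0,0,0,0.077,0,0.083,0.3,0,0,0,0.077,0,0.083,0.3]

```text
t: 11.7
eef_pos: [0.537, 0.2137, 0.0592]
ee_rot: [-3.138, 0.733, 2.365]
force: [-0.0, 0.6, -0.3]
width: 0.0457
gripper_force: 25.0
```

>>> arm_command:
  series: [0,0,0,0.007,0,0.008,0.3,0,0,0,0.013,0,0.015,0.3,0,0,0,0.013,0,0.015,0.3]

```text
t: 12.08
eef_pos: [0.5375, 0.2135, 0.0589]
ee_rot: [-3.139, 0.736, 2.364]
force: [-6.5, 0.2, 14.7]
width: 0.0456
gripper_force: 25.0
```

>>> arm_command:
  series: [0,0,0,-0.007,0,-0.007,0.55,0,0,0,-0.007,0,-0.007,0.7,0,0,0,-0.007,0,-0.007,0.8,0,0,0,-0.007,0,-0.007,0.8,0,0,0,-0.007,0,-0.25,0.8,0,0,0,-0.007,0,-0.6,0.8,0,0,0,-0.007,0,-0.95,0.8,0,0,0,-0.007,0,-0.95,0.8]

```text
t: 13.08
eef_pos: [0.492, 0.2608, 0.1293]
ee_rot: [-3.141, 0.732, 2.365]
force: [0.1, 1.4, 0.4]
width: 0.0701
gripper_force: 0.0
```

```bash
python3 - <<'E'
from kin import *
import pickle
r=np.radians
C={n:arm.camera_model(n) for n in("scene","top")};F={n:arm.grab_frame(n) for n in C}
pickle.dump((C,F),open("c7.pkl","wb"))
for n in C: print(n,[proj(C[n],np.array([.54,.21,z])).round(0) for z in(0,.08)])
a=cv2.resize(F["top"][150:270,190:330],None,fx=3,fy=3,interpolation=cv2.INTER_CUBIC);b=cv2.resize(F["scene"][220:340,220:345],None,fx=3,fy=3,interpolation=cv2.INTER_CUBIC)
cv2.imwrite("pics/c7.png",np.hstack([a,b]))
E
```

```text
scene [array([278., 292.]), array([279., 271.])]
top [array([241., 194.]), array([238., 190.])]
```

View pics/c7.png

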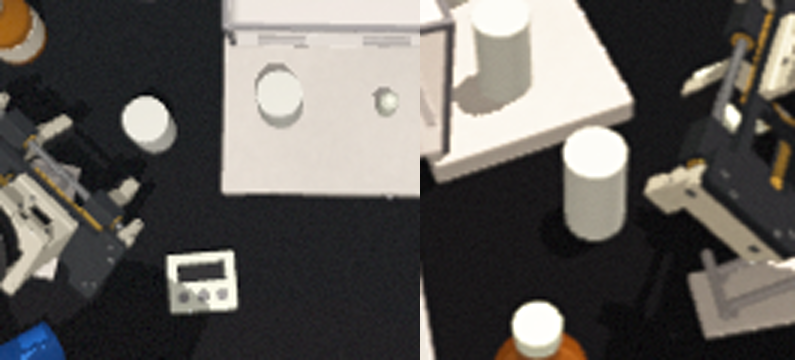

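The crop shows the pot standing mouth-down: top disc at top-crop (147,119), which is px (239,190), and scene px (278,271). It stands within 2 mm of the plan. That was the last picture I may view, so from here I rely on numbers.

```bash
python3 - <<'E'
from kin import *
import pickle
C,F=pickle.load(open("c7.pkl","rb"))
print(tri((C["top"],(239,189.7)),(C["scene"],(278.3,270.7))))
r=np.radians
S=np.array([.54,.21,.0])
s0=arm.get_state();p=s0["eef_pos"];R=eul(s0["ee_rot"])
up=(p+[-.02,0.03,.1],R); hi=st(r(10),r(-14),-1,S+[0,0,.12],.02); lo=st(r(10),r(-14),-1,S,.02)
chain([up,hi,lo],[1,5,2],s0)
E
```

```text
(array([0.54086921, 0.20724575, 0.07760171]), np.float64(0.0014081671261239235))
t 13.175 p [0.4921 0.2583 0.1278] F [-0.1 -0.2  0. ] w 0.07 g 0.0
[ 0.     0.     0.    -0.407  0.07  -0.98 ] deg 0 q [ 1.25  0.24 -0.67  0.71 -1.15  2.22] err 0.0
[ 0.093  0.041  0.324 -0.093 -0.016  0.204] deg 31 q [ 1.17  0.29 -0.54  0.57 -1.2   1.87] err 0.0
[ 0.093  0.041  0.324 -0.094  0.062  0.195] deg 31 q [ 1.07  0.3  -0.45  0.44 -1.19  1.54] err 0.0
[ 0.093  0.041  0.324 -0.056  0.129  0.176] deg 31 q [ 0.97  0.28 -0.4   0.32 -1.13  1.19] err 0.0
[0.093 0.041 0.324 0.009 0.166 0.152] deg 31 q [ 0.87  0.24 -0.41  0.24 -1.01  0.81] err 0.0
[0.093 0.041 0.324 0.085 0.162 0.131] deg 31 q [ 0.8   0.18 -0.49  0.21 -0.82  0.39] err 0.0
[-0.     0.    -0.    -0.104  0.     0.591] deg 0 q [ 0.8   0.25 -0.58  0.24 -0.67  0.34] err 0.0
[-0.     0.    -0.    -0.104  0.     0.591] deg 0 q [ 0.79  0.33 -0.66  0.31 -0.51  0.27] err 0.0
```

>>> arm_command:
  series: [0,0,0,-0.2,0.03,-0.5,1,0,0,0,-0.4,0.07,-0.98,1,0,0,0,-0.4,0.07,-0.98,1]

```text
t: 13.55
eef_pos: [0.4726, 0.2903, 0.2299]
ee_rot: [3.14, 0.732, 2.362]
force: [0.7, 0.4, -0.8]
width: 0.0873
gripper_force: 0.0
```

>>> arm_command:
  series: [0.031,0.014,0.108,-0.03,0,0.07,1,0.062,0.027,0.216,-0.06,-0.01,0.14,1,0.093,0.041,0.324,-0.093,-0.016,0.204,1,0.093,0.041,0.324,-0.093,-0.016,0.204,1]

```text
t: 14.05
eef_pos: [0.4862, 0.2713, 0.2173]
ee_rot: [2.894, 0.604, 1.727]
force: [-0.1, 0.3, 0.9]
width: 0.0876
gripper_force: 0.0
```

>>> arm_command:
  series: [0.031,0.014,0.108,-0.03,0.02,0.07,1,0.062,0.027,0.216,-0.06,0.04,0.13,1,0.093,0.041,0.324,-0.094,0.062,0.195,1,0.093,0.041,0.324,-0.094,0.062,0.195,1]

```text
t: 14.55
eef_pos: [0.4993, 0.2558, 0.209]
ee_rot: [2.786, 0.386, 1.2]
force: [-0.2, 0.0, -0.2]
width: 0.0875
gripper_force: 0.0
```

>>> arm_command:
  series: [0.031,0.014,0.108,-0.02,0.04,0.06,1,0.062,0.027,0.216,-0.04,0.08,0.12,1,0.093,0.041,0.324,-0.056,0.129,0.176,1,0.093,0.041,0.324,-0.056,0.129,0.176,1]

```text
t: 15.05
eef_pos: [0.5123, 0.2404, 0.2003]
ee_rot: [2.807, 0.148, 0.73]
force: [-0.5, -0.3, 0.1]
width: 0.0875
gripper_force: 0.0
```

>>> arm_command:
  series: [0.031,0.014,0.108,0,0.05,0.05,1,0.062,0.027,0.216,0,0.11,0.1,1,0.093,0.041,0.324,0.009,0.166,0.152,1,0.093,0.041,0.324,0.009,0.166,0.152,1]

```text
t: 15.55
eef_pos: [0.5253, 0.2249, 0.1914]
ee_rot: [2.933, -0.054, 0.259]
force: [-0.4, -0.7, 1.2]
width: 0.0876
gripper_force: 0.0
```

>>> arm_command:
  series: [0.031,0.014,0.108,0.03,0.05,0.04,1,0.062,0.027,0.216,0.06,0.11,0.09,1,0.093,0.041,0.324,0.085,0.162,0.131,1,0.093,0.041,0.324,0.085,0.162,0.131,1]

```text
t: 16.05
eef_pos: [0.5383, 0.2095, 0.1822]
ee_rot: [3.14, -0.173, -0.241]
force: [0.6, -0.6, 0.9]
width: 0.0878
gripper_force: 0.0
```

```bash
python3 - <<'E'
from kin import *
r=np.radians
S=np.array([.5403,.209,.0])
chain([st(r(10),r(-14),-1,S+[0,0,.06],.02),st(r(10),r(-14),-1,S,.02)],[1,1])
E
```

```text
t 16.05 p [0.5383 0.2095 0.1822] F [ 0.6 -0.6  0.9] w 0.0878 g 0.0
[ 0.001  0.001  0.002 -0.087 -0.001  0.586] deg 0 q [ 0.8   0.25 -0.58  0.24 -0.67  0.35] err 0.0
[ 0.    -0.    -0.    -0.104  0.     0.591] deg 0 q [ 0.79  0.33 -0.66  0.31 -0.51  0.27] err 0.0
```

>>> arm_command:
  series: [0,0,0,-0.04,0,0.29,1,0,0,0,-0.087,0,0.586,1,0,0,0,-0.14,0,0.88,1,0,0,0,-0.14,0,0.88,1]

```text
t: 16.55
eef_pos: [0.5392, 0.2094, 0.0912]
ee_rot: [3.136, -0.171, -0.24]
force: [-1.0, 0.4, 0.9]
width: 0.0877
gripper_force: 0.0
```

>>> arm_command:
  series: [0,0,0,-0.03,0,0.15,1,0,0,0,-0.052,0,0.295,1,0,0,0,-0.052,0,0.295,0.7,0,0,0,-0.052,0,0.295,0.3,0,0,0,-0.052,0,0.295,0.3,0,0,0,-0.052,0,0.295,0.3,0,0,0,-0.052,0,0.295,0.3]
  force: 25

```text
t: 17.42
eef_pos: [0.5406, 0.2101, 0.0639]
ee_rot: [-3.14, -0.174, -0.248]
force: [-1.4, -0.0, 2.4]
width: 0.0462
gripper_force: 25.0
```

```bash
python3 - <<'E'
from kin import *
r=np.radians
S=np.array([.5403,.209,.0])
chain([st(r(10),r(-14),-1,S,.02)],[1])
E
```

```text
t 17.425 p [0.5406 0.2101 0.0639] F [-1.4 -0.   2.4] w 0.0462 g 25.0
[-0.001  0.    -0.002 -0.007  0.012  0.009] deg 0 q [ 0.79  0.33 -0.66  0.31 -0.51  0.27] err 0.0
```

```bash
python3 - <<'E'
from kin import *
R=st(np.radians(10),np.radians(-14),-1,PEG,.02)[1]
o=np.array([.0003,.0011,.0639])
s=arm.get_state()
chain([(s["eef_pos"]+[0,0,.15],R),(PEG+o+[0,0,.12],R),(PEG+o+[0,0,.03],R),(PEG+o,R)],[2,3,1,1])
E
```

```text
t 17.425 p [0.5406 0.2101 0.0639] F [-1.4 -0.   2.4] w 0.0462 g 25.0
[-0.     0.    -0.001  0.13  -0.001 -0.739] deg 0 q [ 0.8   0.23 -0.55  0.23 -0.71  0.36] err 0.0
[-0.     0.    -0.001  0.13  -0.001 -0.739] deg 0 q [ 0.8   0.15 -0.44  0.19 -0.9   0.41] err 0.0
[0.    0.    0.    0.232 0.776 0.058] deg 0 q [ 0.67  0.11 -0.49  0.18 -0.87  0.55] err 0.0
[0.    0.    0.    0.232 0.776 0.058] deg 0 q [ 0.52  0.09 -0.51  0.16 -0.85  0.71] err 0.0
[0.    0.    0.    0.232 0.776 0.058] deg 0 q [ 0.36  0.1  -0.5   0.13 -0.84  0.89] err 0.0
[ 0.     0.     0.    -0.156  0.     0.886] deg 0 q [ 0.36  0.2  -0.63  0.17 -0.61  0.83] err 0.0
[ 0.     0.     0.    -0.052  0.     0.295] deg 0 q [ 0.35  0.24 -0.67  0.2  -0.52  0.81] err 0.0
```

>>> arm_command:
  series: [0,0,0,0.03,0,-0.15,0.3,0,0,0,0.08,0,-0.45,0.3,0,0,0,0.13,0,-0.74,0.3,0,0,0,0.13,0,-0.74,0.3]

```text
t: 17.92
eef_pos: [0.5416, 0.211, 0.1411]
ee_rot: [-3.136, -0.176, -0.248]
force: [0.9, 0.3, -1.5]
width: 0.0466
gripper_force: 25.0
```

>>> arm_command:
  series: [0,0,0,0.06,0,-0.37,0.3,0,0,0,0.13,0,-0.74,0.3,0,0,0,0.13,0,-0.74,0.3]

```text
t: 18.3
eef_pos: [0.5416, 0.2107, 0.2162]
ee_rot: [-3.136, -0.176, -0.248]
force: [0.0, -0.2, -0.9]
width: 0.046
gripper_force: 25.0
```

>>> arm_command:
  series: [0,0,0,0.08,0.26,0.02,0.3,0,0,0,0.16,0.52,0.04,0.3,0,0,0,0.232,0.776,0.058,0.3]

```text
t: 18.68
eef_pos: [0.5438, 0.1275, 0.2102]
ee_rot: [3.142, -0.172, -0.248]
force: [0.0, 0.4, -0.2]
width: 0.0463
gripper_force: 25.0
```

>>> arm_command:
  series: [0,0,0,0.08,0.26,0.02,0.3,0,0,0,0.16,0.52,0.04,0.3,0,0,0,0.232,0.776,0.058,0.3]

```text
t: 19.05
eef_pos: [0.5479, 0.0464, 0.2084]
ee_rot: [-3.141, -0.172, -0.248]
force: [-0.1, -0.4, -0.9]
width: 0.046
gripper_force: 25.0
```

>>> arm_command:
  series: [0,0,0,0.08,0.26,0.02,0.3,0,0,0,0.16,0.52,0.04,0.3,0,0,0,0.232,0.776,0.058,0.3,0,0,0,0.232,0.776,0.058,0.3]

```text
t: 19.55
eef_pos: [0.5518, -0.0351, 0.2065]
ee_rot: [-3.141, -0.171, -0.25]
force: [-0.8, 0.6, -0.8]
width: 0.0461
gripper_force: 25.0
```

```bash
python3 - <<'E'
from kin import *
R=st(np.radians(10),np.radians(-14),-1,PEG,.02)[1]
o=np.array([.0003,.0011,.0639])
chain([(PEG+o+[0,0,.07],R),(PEG+o+[0,0,.003],R)],[1,1])
# look where pale pot's blob is in top picture (top disc at z = TCPz+.0161) and hood angle via nothing
T=arm.camera_model("top");f=arm.grab_frame("top");s=arm.get_state()
print(proj(T,s["eef_pos"]-o+[0,0,.0]),proj(T,PEG+[0,0,.056]))
W=arm.camera_model("wrist");w=arm.grab_frame("wrist");cv2.imwrite("pics/w9.png",w);cv2.imwrite("pics/t9.png",f)
m=(w[:,:,:].min(2)>150).astype(np.uint8);n,l,st_,c=cv2.connectedComponentsWithStats(m)
for i in range(1,n):
    if st_[i,4]>150: print(st_[i],c[i].round(0))
for n,P in(("peg",PEG+[0,0,.056]),("pot rim",s["eef_pos"]-o),("dry top",[.5582,.074,.105])): print(n,proj(W,np.array(P)).round(0))
E
```

```text
t 19.55 p [ 0.5518 -0.0351  0.2065] F [-0.8  0.6 -0.8] w 0.0461 g 25.0
[ 0.     0.002 -0.004 -0.069 -0.023  0.471] deg 0 q [ 0.36  0.15 -0.57  0.15 -0.71  0.86] err 0.0
[-0.     0.    -0.    -0.116  0.     0.66 ] deg 0 q [ 0.35  0.24 -0.67  0.19 -0.53  0.81] err 0.0
[321.32449073 180.27997618] [319.20699497 183.59980484]
[   0    0   98   22 1127] [33.  7.]
[   0    0  199   44 2953] [81. 17.]
[    0     0   408   259 56526] [190. 107.]
[377 113  14  26 197] [385. 124.]
[ 186  201   79   48 2226] [223. 222.]
[539 233  21  29 303] [553. 246.]
[545 295  15  23 220] [552. 303.]
peg [282. 232.]
pot rim [285. 249.]
dry top [135. 267.]
```

>>> arm_command:
  series: [0,0,0,-0.03,-0.023,0.2,0.3,0,0,0,-0.069,-0.023,0.47,0.3,0,0,0,-0.069,-0.023,0.47,0.3,0,0,0,-0.069,-0.023,0.47,0.3]

```text
t: 20.15
eef_pos: [0.5551, -0.0309, 0.1614]
ee_rot: [-3.14, -0.174, -0.247]
force: [0.9, 0.6, -0.2]
width: 0.0461
gripper_force: 25.0
```

>>> arm_command:
  series: [0,0,0,-0.02,0,0.12,0.3,0,0,0,-0.04,0,0.24,0.3,0,0,0,-0.04,0,0.24,0.3]

```text
t: 20.52
eef_pos: [0.554, -0.0318, 0.1351]
ee_rot: [-3.141, -0.171, -0.248]
force: [-0.6, -0.2, -0.1]
width: 0.0465
gripper_force: 25.0
```

```bash
python3 - <<'E'
from kin import *
R=st(np.radians(10),np.radians(-14),-1,PEG,.02)[1]
o=np.array([.0003,.0011,.0639])
chain([(PEG+o+[0,0,.005],R),(PEG+o,R)],[1,1])
E
```

```text
t 20.525 p [ 0.554  -0.0318  0.1351] F [-0.6 -0.2 -0.1] w 0.0465 g 25.0
[ 0.     0.002 -0.002 -0.071  0.014  0.406] deg 0 q [ 0.35  0.23 -0.66  0.19 -0.54  0.81] err 0.0
[-0.     0.    -0.    -0.009  0.     0.049] deg 0 q [ 0.35  0.24 -0.67  0.2  -0.52  0.81] err 0.0
```

No contact so far. I lower on.

>>> arm_command:
  series: [0,0,0,-0.02,0.01,0.12,0.3,0,0,0,-0.045,0.01,0.25,0.3,0,0,0,-0.065,0.01,0.36,0.3,0,0,0,-0.071,0.01,0.4,0.3,0,0,0,-0.071,0.01,0.4,0.3]

```text
t: 21.15
eef_pos: [0.5545, -0.0324, 0.0954]
ee_rot: [-3.14, -0.173, -0.248]
force: [-0.8, 1.2, -0.9]
width: 0.0462
gripper_force: 25.0
```

>>> arm_command:
  series: [0,0,0,-0.004,0,0.02,0.3,0,0,0,-0.007,0,0.04,0.3,0,0,0,-0.01,0,0.057,0.3,0,0,0,-0.01,0,0.057,0.3]

```text
t: 21.65
eef_pos: [0.5545, -0.0323, 0.09]
ee_rot: [-3.14, -0.173, -0.248]
force: [-0.2, -0.3, 0.7]
width: 0.0462
gripper_force: 25.0
```

>>> arm_command:
  series: [0,0,0,-0.002,0,0.01,0.3,0,0,0,-0.003,0,0.018,0.3,0,0,0,-0.003,0,0.018,0.3]

```text
t: 22.02
eef_pos: [0.5548, -0.0323, 0.0889]
ee_rot: [-3.14, -0.174, -0.248]
force: [-3.0, 0.1, 5.7]
width: 0.0456
gripper_force: 25.0
```

>>> arm_command:
  series: [0,0,0,0,0,0,0.55,0,0,0,0,0,0,0.65,0,0,0,0,0,0,0.75,0,0,0,0,0,0,0.75,0,0,0,0.05,0,-0.25,0.75,0,0,0,0.1,0,-0.55,0.75,0,0,0,0.17,0,-0.98,0.75,0,0,0,0.17,0,-0.98,0.75]

```text
t: 23.02
eef_pos: [0.5565, -0.0318, 0.1914]
ee_rot: [-3.137, -0.179, -0.248]
force: [0.1, -0.2, 1.0]
width: 0.0656
gripper_force: 0.0
```

```bash
python3 - <<'E'
from kin import *
s=arm.get_state();print(s["t"],s["eef_pos"],s["force"])
# pot seen from scene camera: pale blobs near the peg
S=arm.camera_model("scene");f=arm.grab_frame("scene");cv2.imwrite("pics/s10.png",f)
for n,P in(("wet top",PEG+[0,0,.08]),("wet foot",PEG),("dry top",np.array([.5582,.074,.105])),("dry foot",np.array([.5582,.074,.025]))): print(n,proj(S,P).round(1))
g=f[185:260,215:275]; mx=g.max(2); print(mx[::3,::3])
E
```

```text
23.025 [ 0.55650395 -0.03181372  0.19143705] [ 0.12217638 -0.2241124   1.04490998]
wet top [232.4 196.3]
wet foot [234.7 218.6]
dry top [246.6 224.6]
dry foot [248.3 247. ]
[[ 78  24  25  26 159 160 158  82  29  20  36 126 142  23  24  15  19 190
  255 253]
 [ 83  28  23  21 160 157 157 115 250 255 253 252 254  44  26  23  15  13
   12  22]
 [ 77  24  20  81 160 220 228 249 250 251 251 251 251 227  25  26  23  26
   27  23]
 [ 80 251 253 254 223 165 253 254 253 251 251 252 252 253 100  25  24  26
   25  27]
 [120 243 251 172 163 166 208 254 254 250 251 252 251 251 255  20  24  26
   23  26]
 [255 105 252 175 167 165 178 255 237 249 252 251 251 251 251 206  22  24
   24  22]
 [255 125 250 186 162 167 166 172 167 250 252 251 252 252 251 255  23  23
   25  26]
 [247 223  89 156 164 168 166 165 172 248 251 252 252 251 251 251 214  22
   20  23]
 [248 250  85 144 162 167 168 163 171 241 252 251 252 252 251 251 253  56
   23  27]
 [247 248 220  87 162 168 167 161 168 228 251 252 251 251 251 251 251 255
   19  23]
 [248 248 250  88 152 167 167 167 169 213 252 251 251 251 251 251 251 252
   
[... 498 characters left out ...]
 250 250
  251 251]
 [232 168 171 170 164  95 253 252 160 166 168 169 165 160 246 251 250 250
  251 251]
 [234 178 174 170 166  80 239 253 175 163 167 168 165 157 245 251 250 251
  251 252]
 [234 216 169 173 163  82 154 156 183 163 168 167 164 159 239 251 251 252
  251 251]
 [234 235 171 174 165  84 155 154 154 162 166 170 167 157 231 251 251 252
  252 253]
 [234 155 197 172 148  94 156 156 153 163 167 167 167 156 236 251 252 252
  253 188]
 [234 176 190 173 146  94 154 158 159 166 166 170 164 181 253 252 252 253
  190 234]
 [230 232 159 187 141 104 158 158 154 155 159 159 159 157 160 202 254 242
  203 154]
 [225 235 157 193 132 110 153 157 159 159 156 158 158 159 157 158 190 175
  154 158]]
```

```bash
cat >> kin.py <<'E'
YAW=np.radians(-2.3); ORG=np.array([.5508,.0202,0])
def box(x,y,z): return ORG+Ro.from_euler("z",YAW).apply([x,y,z])
def down(yaw,tilt=0): return Ro.from_euler("z",yaw)*Ro.from_euler("x",np.pi)*Ro.from_euler("y",tilt)
def bar(th): th=np.radians(th); return box(.07-.190*np.cos(th),-.004,.025+.190*np.sin(th))
E
python3 - <<'E'
from kin import *
R=down(YAW); print(R.as_matrix().round(2)); th=104
print(bar(106).round(4),bar(104).round(4))
b=np.array([.6725,.0135,.2015])
chain([(box(0.0,-.03,.29),R),(b+[.025,0,.075],R),(b+[.025,0,.010],R)],[1,2,1])
q=arm.get_state()["q"]
for t in(58,40,22): 
    q,e=IK(bar(t)+[0,0,.027],R,q);print(t,bar(t).round(3),q.round(2),np.abs(e).max().round(1))
S=arm.camera_model("scene")
E
```

```text
[[ 1.   -0.04 -0.  ]
 [-0.04 -1.   -0.  ]
 [ 0.    0.   -1.  ]]
[0.6729 0.0113 0.2076] [0.6665 0.0115 0.2094]
t 23.075 p [ 0.5553 -0.0321  0.1893] F [-0.8  0.7 -0.4] w 0.0656 g 0.0
[ 0.009 -0.112 -0.132  0.069 -0.206 -1.009] deg 16 q [ 0.34  0.13 -0.2   0.   -1.24  1.19] err 0.0
[-0.    -0.    -0.     0.734 -0.146  0.067] deg 0 q [ 0.32  0.26 -0.06  0.   -1.26  1.21] err 0.0
[-0.    -0.    -0.     0.734 -0.146  0.067] deg 0 q [ 0.3   0.38  0.11  0.   -1.3   1.23] err 0.0
[ 0.    0.    0.   -0.   -0.    0.65] deg 0 q [ 0.3   0.42  0.02  0.   -1.17  1.23] err 0.0
58 [0.52  0.017 0.186] [ 0.41  0.13 -0.38  0.   -1.06  1.12] 0.0
40 [0.475 0.019 0.147] [ 0.46  0.09 -0.52  0.   -0.96  1.07] 0.0
22 [0.445 0.02  0.096] [ 0.49  0.11 -0.65  0.   -0.82  1.04] 0.0
```

>>> arm_command:
  series: [0,-0.04,-0.04,0.02,0,-0.5,0.5,0.009,-0.112,-0.132,0.069,-0.2,-1,0,0.009,-0.112,-0.132,0.069,-0.2,-1,0]

```text
t: 23.45
eef_pos: [0.5523, -0.0097, 0.2906]
ee_rot: [3.141, -0.001, -0.038]
force: [0.6, 0.2, -1.0]
width: 0.0412
gripper_force: 0.0
```

>>> arm_command:
  series: [0,0,0,0.37,-0.07,0,0,0,0,0,0.73,-0.146,0.03,0,0,0,0,0.73,-0.146,0.03,0]

```text
t: 23.82
eef_pos: [0.6235, 0.0012, 0.2804]
ee_rot: [3.138, 0.007, -0.041]
force: [-0.3, 0.6, -0.4]
width: 0.0113
gripper_force: 0.0
```

>>> arm_command:
  series: [0,0,0,0.37,-0.07,0,0,0,0,0,0.73,-0.146,0.03,0,0,0,0,0.73,-0.146,0.03,0,0,0,0,0.73,-0.146,0.03,0]

```text
t: 24.32
eef_pos: [0.6952, 0.0124, 0.2796]
ee_rot: [3.139, 0.005, -0.041]
force: [-0.4, -0.4, 0.1]
width: 0.0006
gripper_force: 0.0
```

```bash
python3 - <<'E'
from kin import *
b=np.array([.6725,.0135,.2015]);R=down(YAW)
chain([(b+[.025,0,.010],R)],[1])
S=arm.camera_model("scene");f=arm.grab_frame("scene");f0=cv2.imread("pics/scene0.png")
# wet pot should now cover the peg: bright changed blob
d=cv2.absdiff(f,f0).max(2);x0,y0=205,175
m=((d>40)).astype(np.uint8)[y0:240,x0:265]
n,l,st_,c=cv2.connectedComponentsWithStats(m)
for i in range(1,n):
    if st_[i,4]>40: print(st_[i][:4]+[x0,y0,0,0],st_[i][4],(c[i]+[x0,y0]).round(1))
ex=[proj(S,PEG+np.array([.023*np.cos(t),.023*np.sin(t),z])) for t in np.linspace(0,6.28,40) for z in(0,.08)]
print("expected bbox",np.min(ex,0).round(1),np.max(ex,0).round(1))
T=arm.camera_model("top");g=arm.grab_frame("top");g0=cv2.imread("pics/top0.png")
print("top expected",proj(T,PEG+[0,0,.08]),"grey",g[170:196:2,305:335:2].min(2))
cv2.imwrite("pics/s11.png",f);cv2.imwrite("pics/t11.png",g)
E
```

```text
t 24.325 p [0.6952 0.0124 0.2796] F [-0.4 -0.4  0.1] w 0.0006 g 0.0
[ 0.002  0.003 -0.     0.026 -0.013  0.68 ] deg 0 q [ 0.3   0.42  0.02  0.   -1.17  1.23] err 0.0
[224 200  19  28] 263 [233.2 211.6]
expected bbox [223.3 190.4] [243.3 224.8]
top expected [319.82749903 182.15782002] grey [[204 207 206 206 205 205 206 205 206 205 205 205 205 206 204]
 [206 207 206 203 151 152 150 156 205 206 205 206 205 204 204]
 [206 206 204 131 132 169 216 217 220 208 206 206 205 204 206]
 [207 205 131 132 183 224 225 224 224 225 215 207 205 205 206]
 [207 208 133 140 225 224 224 224 224 224 223 209 207 208 206]
 [208 207 133 143 226 225 224 226 224 225 225 190 208 206 208]
 [207 208 132 144 226 226 225 226 226 226 225 192 207 209 209]
 [207 209 204 130 226 226 226 226 227 226 225 209 208 209 208]
 [208 208 207 127 162 227 227 227 226 226 193 209 209 210 208]
 [208 208 209 133 138 161 208 226 203 162 208 210 211 210 210]
 [207 209 209 204 142 147 151 155 154 188 211 209 209 210 211]
 [208 208 209 211 205 165 154 179 207 212 213 213 211 212 209]
 [208 209 209 211 211 209 209 210 209 212 211 213 211 210 209]]
```

The wet pot's top disc is centred at top px (319.5,181.5), against (319.8,182.2) expected, so it is seated on the peg. Next the hood: I go down behind the handle and pull it over along its arc.

>>> arm_command:
  series: [0,0,0,0.02,-0.01,0.35,0,0,0,0,0.026,-0.01,0.68,0,0,0,0,0.026,-0.01,0.68,0,0,0,0,0.026,-0.01,0.68,0]

```text
t: 24.92
eef_pos: [0.699, 0.0134, 0.2149]
ee_rot: [3.14, 0.001, -0.04]
force: [0.9, 0.4, 0.2]
width: 0.0006
gripper_force: 0.0
```

```bash
python3 - <<'E'
from kin import *
R=down(YAW)
s=arm.get_state()
n=[(bar(t)+Ro.from_euler("z",YAW).apply([.0145,.003,.010]),R) for t in(100,90,80,70,58)]
chain(n,[1]*5,s)
E
```

```text
t 24.925 p [0.699  0.0134 0.2149] F [0.9 0.4 0.2] w 0.0006 g 0.0
[ 0.001  0.001  0.    -0.309  0.001 -0.072] deg 0 q [ 0.31  0.36 -0.04  0.   -1.17  1.22] err 0.0
[-0.     0.    -0.    -0.33   0.    -0.029] deg 0 q [ 0.33  0.31 -0.11 -0.   -1.15  1.2 ] err 0.0
[ 0.     0.     0.    -0.33  -0.     0.029] deg 0 q [ 0.35  0.26 -0.19  0.   -1.12  1.18] err 0.0
[ 0.     0.     0.    -0.32   0.     0.086] deg 0 q [ 0.38  0.21 -0.27  0.   -1.08  1.16] err 0.0
[ 0.     0.     0.    -0.357 -0.     0.174] deg 0 q [ 0.4   0.17 -0.37  0.   -1.03  1.13] err 0.0
```

>>> arm_command:
  series: [0,0,0,-0.1,0,-0.03,0,0,0,0,-0.2,0,-0.06,0,0,0,0,-0.31,0,-0.07,0,0,0,0,-0.42,0,-0.09,0,0,0,0,-0.53,0,-0.1,0,0,0,0,-0.64,0,-0.1,0]

```text
t: 25.68
eef_pos: [0.6341, 0.0162, 0.2237]
ee_rot: [3.14, 0.002, -0.04]
force: [4.2, -0.6, 3.2]
width: 0.0005
gripper_force: 1.9
```

>>> arm_command:
  series: [0,0,0,-0.11,0,0.005,0,0,0,0,-0.22,0,0.015,0,0,0,0,-0.33,0,0.03,0,0,0,0,-0.44,0,0.055,0,0,0,0,-0.55,0,0.085,0,0,0,0,-0.65,0,0.115,0]

```text
t: 26.42
eef_pos: [0.5687, 0.0187, 0.2111]
ee_rot: [3.14, 0.004, -0.04]
force: [4.7, 0.3, -3.5]
width: 0.0007
gripper_force: 2.2
```

```bash
python3 - <<'E'
from kin import *
s=arm.get_state();print(s["force"])
for t in(75,70,65,58): print(t,(bar(t)+Ro.from_euler("z",YAW).apply([.0145,.003,.010])).round(3))
S=arm.camera_model("scene");f=arm.grab_frame("scene");cv2.imwrite("pics/s12.png",f);print(s["eef_pos"])
E
```

```text
[ 4.66794436  0.30241762 -3.5108659 ]
75 [0.586 0.018 0.219]
70 [0.57  0.018 0.214]
65 [0.555 0.019 0.207]
58 [0.535 0.02  0.196]
[0.56868749 0.0186993  0.21107889]
```

>>> arm_command:
  series: [0,0,0,-0.11,0,0.04,0,0,0,0,-0.22,0,0.09,0,0,0,0,-0.33,0,0.15,0,0,0,0,-0.42,0,0.21,0,0,0,0,-0.42,0,0.21,0]

```text
t: 27.1
eef_pos: [0.5261, 0.02, 0.1904]
ee_rot: [3.139, 0.005, -0.04]
force: [-0.4, -0.6, -0.1]
width: 0.0001
gripper_force: 0.0
```

```bash
python3 - <<'E'
from kin import *
s=arm.get_state();print(s["force"],s["eef_pos"])
Rz=Ro.from_euler("z",YAW);c=s["eef_pos"]-Rz.apply([.0145,.003,0])
x=(Rz.inv().apply(c-ORG))[0]; th=np.degrees(np.arccos((.07-x)/.190)); print("theta",th,"bar",bar(th))
R=down(YAW)
up=s["eef_pos"]+[.008,0,.06]; b=bar(th)
chain([(up,R),(b+[.0,.003,.065],R),(b+[0,.003,.029],R)],[1]*3,s)
E
```

```text
[-0.36405112 -0.59917997 -0.14628388] [0.52606456 0.01998702 0.1903829 ]
theta 54.91622928447666 bar [0.5114641  0.01777667 0.18047939]
t 27.1 p [0.5261 0.02   0.1904] F [-0.4 -0.6 -0.1] w 0.0001 g 0.0
[ 0.002  0.003  0.     0.077 -0.002 -0.6  ] deg 0 q [ 0.4   0.13 -0.29 -0.   -1.15  1.13] err 0.0
[-0.    -0.     0.    -0.226  0.001  0.049] deg 0 q [ 0.42  0.09 -0.35 -0.   -1.13  1.11] err 0.0
[ 0.    0.    0.    0.   -0.    0.36] deg 0 q [ 0.42  0.12 -0.4  -0.   -1.05  1.11] err 0.0
```

>>> arm_command:
  series: [0,0,0,0.07,0,-0.3,0,0,0,0,0.07,0,-0.6,0,0,0,0,-0.05,0,-0.58,0,0,0,0,-0.15,0,-0.55,0,0,0,0,-0.15,0,-0.55,0]

```text
t: 27.72
eef_pos: [0.5113, 0.0207, 0.2451]
ee_rot: [3.139, 0.005, -0.04]
force: [1.0, -0.0, 0.2]
width: 0.0005
gripper_force: 0.0
```

>>> arm_command:
  series: [0,0,0,0,0,0.15,0,0,0,0,0,0,0.3,0,0,0,0,0,0,0.36,0,0,0,0,0,0,0.38,0]

```text
t: 28.22
eef_pos: [0.5126, 0.0208, 0.2071]
ee_rot: [3.139, 0.004, -0.04]
force: [-0.5, 0.6, 0.7]
width: 0.0005
gripper_force: 0.0
```

>>> arm_command:
  series: [0,0,0,0,0,0.05,0,0,0,0,-0.02,0,0.1,0,0,0,0,-0.02,0,0.1,0]

```text
t: 28.6
eef_pos: [0.5085, 0.0208, 0.1997]
ee_rot: [3.139, 0.006, -0.04]
force: [-12.8, 2.4, 19.4]
width: 0.0004
gripper_force: 9.7
```

>>> arm_command:
  series: [0,0,0,0,0,-0.1,0,0,0,0,0.12,0,-0.12,0,0,0,0,0.12,0,-0.1,0,0,0,0,0.12,0,-0.05,0,0,0,0,0.12,0,-0.02,0,0,0,0,0.12,0,-0.02,0]

```text
t: 29.35
eef_pos: [0.5223, 0.0204, 0.1993]
ee_rot: [3.139, 0.004, -0.04]
force: [-0.6, -0.3, 0.1]
width: 0.0001
gripper_force: 0.0
```

>>> arm_command:
  series: [0,0,0,-0.01,0,0.04,0,0,0,0,-0.02,0,0.08,0,0,0,0,-0.04,0,0.12,0,0,0,0,-0.04,0,0.12,0]

```text
t: 29.85
eef_pos: [0.5187, 0.0207, 0.1878]
ee_rot: [3.14, 0.003, -0.04]
force: [1.6, -0.2, -1.5]
width: 0.0002
gripper_force: 0.8
```

>>> arm_command:
  series: [0,0,0,-0.05,0,0.05,0,0,0,0,-0.11,0,0.1,0,0,0,0,-0.17,0,0.16,0,0,0,0,-0.22,0,0.21,0,0,0,0,-0.27,0,0.27,0,0,0,0,-0.33,0,0.34,0]

```text
t: 30.6
eef_pos: [0.4859, 0.0221, 0.1539]
ee_rot: [3.14, 0.002, -0.04]
force: [7.4, -0.6, -3.6]
width: 0.0007
gripper_force: 3.9
```

```bash
python3 - <<'E'
from kin import *
s=arm.get_state();print(s["force"],s["eef_pos"],s["q"].round(2))
Rz=Ro.from_euler("z",YAW);c=s["eef_pos"]-Rz.apply([.0145,.003,0])
x=(Rz.inv().apply(c-ORG))[0]; th=np.degrees(np.arccos((.07-x)/.190)); print("theta",th,"bar",bar(th))
E
```

```text
[ 7.43674315 -0.55414892 -3.56957275] [0.48589988 0.02213393 0.15385857] [ 0.45  0.14 -0.53  0.   -0.91  1.08]
theta 38.14503943290725 bar [0.47127801 0.01939071 0.14235431]
```

>>> arm_command:
  series: [0,0,0,0.06,0,0,0,0,0,0,0.06,0,-0.2,0,0,0,0,0.03,0,-0.34,0,0,0,0,-0.17,0,-0.34,0,0,0,0,-0.17,0,-0.34,0]

```text
t: 31.22
eef_pos: [0.4674, 0.0224, 0.1884]
ee_rot: [3.14, 0.004, -0.04]
force: [-0.1, -0.3, -1.1]
width: 0.0005
gripper_force: 0.0
```

>>> arm_command:
  series: [0,0,0,0,0,0.1,0,0,0,0,-0.01,0,0.18,0,0,0,0,-0.03,0,0.23,0,0,0,0,-0.05,0,0.28,0,0,0,0,-0.07,0,0.33,0]

```text
t: 31.85
eef_pos: [0.4612, 0.0227, 0.1548]
ee_rot: [3.139, 0.004, -0.04]
force: [-3.1, -0.7, 4.8]
width: 0.0005
gripper_force: 1.8
```

>>> arm_command:
  series: [0,0,0,-0.03,0,0.06,0,0,0,0,-0.06,0,0.12,0,0,0,0,-0.09,0,0.18,0,0,0,0,-0.12,0,0.24,0,0,0,0,-0.14,0,0.28,0,0,0,0,-0.15,0,0.31,0,0,0,0,-0.15,0,0.31,0]

```text
t: 32.72
eef_pos: [0.4465, 0.0234, 0.1242]
ee_rot: [3.14, 0.003, -0.04]
force: [-1.3, -0.3, 2.3]
width: 0.0003
gripper_force: 1.1
```

>>> arm_command:
  series: [0,0,0,0,0,0.02,0,0,0,0,0,0,0.04,0,0,0,0,0,0,0.04,0]

```text
t: 33.1
eef_pos: [0.4468, 0.0234, 0.1231]
ee_rot: [3.139, 0.002, -0.039]
force: [-16.1, 2.9, 40.9]
width: 0.0006
gripper_force: 20.2
```

Hood handle is at its shut height with a hard stop. Next is the clamp.

```bash
python3 - <<'E'
from kin import *
s=arm.get_state();R=down(YAW);p=s["eef_pos"]
pv=box(.04,-.146,.15);print(pv)
A=np.array([.5849,-.19,0])
chain([(p+[-.005,0,.18],R),(A+[0,0,.30],R),(A+[0,0,.227],R)],[2,3,1],s)
E
```

```text
[ 0.58490853 -0.12728765  0.15      ]
t 33.1 p [0.4468 0.0234 0.1231] F [-16.1   2.9  40.9] w 0.0006 g 20.2
[ 0.001  0.001  0.    -0.027  0.003 -0.9  ] deg 0 q [ 0.5   0.   -0.52  0.   -1.05  1.03] err 0.0
[ 0.001  0.001  0.    -0.026  0.002 -0.9  ] deg 0 q [ 0.5  -0.07 -0.38  0.   -1.26  1.03] err 0.0
[ 0.    -0.    -0.     0.505  0.692  0.01 ] deg 0 q [ 0.3   0.02 -0.29  0.   -1.26  1.23] err 0.0
[ 0.    -0.    -0.     0.505  0.692  0.01 ] deg 0 q [ 0.14  0.12 -0.18  0.   -1.27  1.39] err 0.0
[ 0.    -0.    -0.     0.505  0.692  0.01 ] deg 0 q [ 0.    0.23 -0.05  0.   -1.29  1.53] err 0.0
[ 0.   -0.   -0.   -0.   -0.    0.73] deg 0 q [ 0.    0.28 -0.16  0.   -1.14  1.53] err 0.0
```

>>> arm_command:
  series: [0,0,0,-0.01,0,-0.4,0,0,0,0,-0.03,0,-0.9,0,0,0,0,-0.03,0,-0.9,0]

```text
t: 33.48
eef_pos: [0.4461, 0.0245, 0.214]
ee_rot: [-3.14, -0.004, -0.039]
force: [-0.6, 1.0, -2.0]
width: 0.0005
gripper_force: 0.0
```

>>> arm_command:
  series: [0,0,0,0,0,-0.45,0,0,0,0,-0.03,0,-0.9,0,0,0,0,-0.03,0,-0.9,0]

```text
t: 33.85
eef_pos: [0.4427, 0.0245, 0.303]
ee_rot: [-3.141, -0.003, -0.04]
force: [0.1, 0.2, -0.7]
width: 0.0005
gripper_force: 0.0
```

>>> arm_command:
  series: [0,0,0,0.25,0.35,0,0,0,0,0,0.505,0.69,0,0,0,0,0,0.505,0.69,0,0]

```text
t: 34.22
eef_pos: [0.4894, -0.0487, 0.2981]
ee_rot: [3.139, 0.006, -0.043]
force: [-0.5, -0.4, -1.3]
width: 0.0004
gripper_force: 0.0
```

>>> arm_command:
  series: [0,0,0,0.25,0.35,0,0,0,0,0,0.505,0.69,0,0,0,0,0,0.505,0.69,0,0]

```text
t: 34.6
eef_pos: [0.537, -0.1192, 0.2981]
ee_rot: [3.139, 0.006, -0.042]
force: [-0.6, 0.1, 0.6]
width: 0.0004
gripper_force: 0.0
```

>>> arm_command:
  series: [0,0,0,0.25,0.35,0,0,0,0,0,0.505,0.69,0,0,0,0,0,0.505,0.69,0,0,0,0,0,0.505,0.69,0,0]

```text
t: 35.1
eef_pos: [0.5836, -0.1882, 0.2993]
ee_rot: [3.14, 0.004, -0.04]
force: [-0.0, -0.2, 0.4]
width: 0.0004
gripper_force: 0.0
```

```bash
python3 - <<'E'
from kin import *
s=arm.get_state();R=down(YAW)
A=np.array([.5849,-.19,0])
chain([(A+[0,0,.227],R),(np.array([.5849,-.148,.227]),R),(np.array([.5849,-.112,.225]),R)],[1,1,1],s)
# hood check: clamp tip and hood front-top edge in scene / handle in scene
S=arm.camera_model("scene");f=arm.grab_frame("scene");cv2.imwrite("pics/s13.png",f)
W=arm.camera_model("top");g=arm.grab_frame("top");cv2.imwrite("pics/t13.png",g)
print("handle expected shut scene",proj(S,bar(22.25)),"top",proj(W,bar(22.25)))
x,y=proj(W,bar(22.25)).astype(int);print(g[y-12:y+13,x].max(1), g[y-12:y+13,x-8].max(1))
E
```

```text
t 35.1 p [ 0.5836 -0.1882  0.2993] F [-0.  -0.2  0.4] w 0.0004 g 0.0
[0.001 0.003 0.    0.017 0.017 0.722] deg 0 q [ 0.    0.28 -0.16  0.   -1.14  1.53] err 0.0
[ 0.     0.    -0.    -0.017 -0.42  -0.   ] deg 0 q [ 0.08  0.26 -0.18  0.   -1.13  1.45] err 0.0
[ 0.     0.    -0.    -0.014 -0.36   0.02 ] deg 0 q [ 0.14  0.25 -0.2   0.   -1.12  1.39] err 0.0
handle expected shut scene [280.18940436 199.48782699] top [302.24869133 219.77993893]
[87 88 89 89 88 88 91 90 89 87 91 90 87 88 89 87 90 89 90 89 92 88 89 88
 89] [169 162 124 123 139 151 141 128  58  29  80 115  98 103  62  35  29  25
  30  32  30  27  28  32  28]
```

>>> arm_command:
  series: [0,0,0,0.017,0.05,0,0,0,0,0,0.017,0.06,0.36,0,0,0,0,0.017,0.06,0.72,0,0,0,0,0.017,0.06,0.72,0]

```text
t: 35.7
eef_pos: [0.5837, -0.1947, 0.2258]
ee_rot: [3.14, 0.008, -0.04]
force: [0.3, -0.1, 0.3]
width: 0.0003
gripper_force: 0.0
```

>>> arm_command:
  series: [0,0,0,0,-0.15,0,0,0,0,0,0,-0.3,0,0,0,0,0,-0.01,-0.45,0,0,0,0,0,-0.02,-0.6,0,0,0,0,0,-0.03,-0.8,0,0,0,0,0,-0.03,-0.8,0,0]

```text
t: 36.45
eef_pos: [0.5855, -0.1132, 0.2279]
ee_rot: [3.14, 0.003, -0.038]
force: [-1.5, -0.3, -0.6]
width: 0.0004
gripper_force: 0.0
```

```bash
python3 - <<'E'
from kin import *
s=arm.get_state();R=down(YAW);p=s["eef_pos"];print(p,s["force"])
C={n:arm.camera_model(n) for n in("scene","top")};F={n:arm.grab_frame(n) for n in C}
pv=box(.04,-.146,.15);u=Ro.from_euler("z",YAW).apply([0,1,0])
for a in(110,90,70,50,30): 
    t=pv+.08*(u*np.cos(np.radians(a))+np.array([0,0,1])*np.sin(np.radians(a))); print(a,t.round(3),*[proj(C[n],t).round(0) for n in C])
f0=cv2.imread("pics/scene0.png");print(F["scene"][130:185:3,180:225:3].max(2))
E
```

```text
[ 0.58545234 -0.11322533  0.22794605] [-1.49675343 -0.27961669 -0.61291609]
110 [ 0.584 -0.155  0.225] [200. 135.] [369. 161.]
90 [ 0.585 -0.127  0.23 ] [203. 139.] [359. 161.]
70 [ 0.586 -0.1    0.225] [206. 147.] [348. 161.]
50 [ 0.587 -0.076  0.211] [210. 157.] [338. 162.]
30 [ 0.588 -0.058  0.19 ] [213. 168.] [331. 164.]
[[ 14  16  15  31  40  28  28  50  54  56  56  56  59  40  31]
 [ 28  23  26  27  66  29  33  33  44  37  30  29  29  41  90]
 [ 23  23  27  28  27  31  30  28  31  51 114 153 161 161 160]
 [ 26  27  26  28  27 127 149 154 162 161 159 158 161 161 157]
 [ 33  21  25  26  23 156 159 152 158 161 160 159 161 162 161]
 [ 22  22  26  22  25 143 139 136 159 159 162 161 137  66 193]
 [ 60 213  24  24  22 118 164 158 159 158 159  23 213 255 255]
 [241 244  27  22  26  20  27  26 150 120 123  27 209 255 253]
 [236 199  46  25  23  26  24  26  60 105 101  22 172 181 255]
 [181 191 110  28  28  25  23  25  68  37  34  18  98 176 174]
 [182 179 143  24  22  25  26  26  83 103  68  25  21  56 174]
 [180 189 157  22  21  28  27  31  89 103 113  31  27  27  36]
 [177 186 124  23  26  25  26  86  52  58  50  68  26  24  26]
 [182 136  21  23  24  27  25  83  72  79  82  73  26  26  25]
 [ 25  24  25  26  22  26  22  78  86  83  82  82  25  25  60]
 [ 27  24  24  25  23  27  24  70  83  81  82 155 149 127 203]
 [ 29  25  28  24  24  26  26  74  81 104 204 249 247 239 235]
 [ 24  26  22  24  27  22  29 113 251 242 238 238 236 235 235]
 [ 25  25  27  25  28  24  23  70 233 239 239 238 236 235 235]]
```

>>> arm_command:
  series: [0,0,0,0,-0.12,0.04,0,0,0,0,0,-0.24,0.1,0,0,0,0,0,-0.32,0.15,0,0,0,0,0,-0.32,0.15,0]

```text
t: 37.05
eef_pos: [0.5866, -0.0824, 0.2122]
ee_rot: [3.14, 0.004, -0.039]
force: [0.9, -0.3, -0.2]
width: 0.0008
gripper_force: 0.0
```

```bash
python3 - <<'E'
from kin import *
s=arm.get_state();p=s["eef_pos"];print(p,s["force"])
C={n:arm.camera_model(n) for n in("scene","top")};F={n:arm.grab_frame(n) for n in C}
pv=box(.04,-.146,.15);print("pivot",*[proj(C[n],pv).round(0) for n in C])
print(F["scene"][139:175:2,194:230:2].max(2))
E
```

```text
[ 0.58659492 -0.08235133  0.21225   ] [ 0.8933947  -0.28770144 -0.24159035]
pivot [207. 165.] [354. 167.]
[[ 25  31  27  29  48  53  58  55  58  56  59  57  56  55  56  55  56  76]
 [ 30  32  43  34  28  49  60  53  58  57  56  59  59  56  56  56  55  59]
 [ 35  79  37  29  28  30  36  53  55  55  53  55  56  58  54  73  57  41]
 [ 42  93  27  26  45  32  30  37  54  58  53  59  46  37  32  26  26  24]
 [ 27  42  29  28  30  28  38  44  34  37  30  29  28  26  30  48  91 139]
 [ 24  26  28  31  33  29  29  31  29  30  31  61  93 146 155 160 163 163]
 [ 22  26  67  31  28  29  36  62 114 151 152 164 161 161 160 162 163 126]
 [ 27  23 112 119 119 153 156 163 161 161 160 161 160 160 160 160 161 151]
 [ 24  22  80 159 162 158 161 161 160 160 162 160 160 159 160 161 159 157]
 [ 24  22  53 160 160  81 107 159 161 161 162 160 161 161 158 160 173 242]
 [ 29  25  33 154 159 100 145 162 159 161 160 162 156 158 169 172 193 255]
 [ 24  26  21 141 162 162 159 161 160 161 159 119  20  47 157 176 170 182]
 [ 25  26  24  92 157 117 112 158 159 162 161 102  28  19  32 125 176 173]
 [ 26  26  28  85  69  78 111 136 126 108  82  24  28  24  20  15  99 175]
 [ 25  25  27 140 113  52  98 102 116 124 124  40  25  25  24  21  14  74]
 [ 25  23  27  69  81  70  80  90 115 123  93  31  23  26  26  24  25  13]
 [ 27  23  24  64  84  84  83  81  71  72  50  24  24  20  25  35  81 114]
 [ 27  25  24  45  80  79  82  83  83  82  54  34  62 115 151 153 131 166]]
```

>>> arm_command:
  series: [0,0,0,0,0,0.1,0,0,0,0,0,0,0.2,0,0,0,0,0,0,0.28,0,0,0,0,0,0,0.32,0,0,0,0,0,0,0.32,0]

```text
t: 37.78
eef_pos: [0.5864, -0.0833, 0.1804]
ee_rot: [3.139, 0.004, -0.04]
force: [-0.6, -0.6, 0.4]
width: 0.0003
gripper_force: 0.0
```

>>> arm_command:
  series: [0,0,0,0,0,0.02,0,0,0,0,0,0,0.04,0,0,0,0,0,0,0.04,0]

```text
t: 38.15
eef_pos: [0.5868, -0.0831, 0.1773]
ee_rot: [3.14, 0.003, -0.04]
force: [-1.3, 1.0, 2.7]
width: 0.0002
gripper_force: 1.6
```

>>> arm_command:
  series: [0,0,0,0,0,0.015,0,0,0,0,0,0,0.025,0,0,0,0,0,0,0.025,0]

```text
t: 38.52
eef_pos: [0.5869, -0.0832, 0.1769]
ee_rot: [3.139, 0.001, -0.039]
force: [-6.7, 4.0, 17.9]
width: 0.0002
gripper_force: 9.0
```

>>> arm_command:
  series: [0,0,0,0,0,-0.3,0,0,0,0,0,0,-0.8,0,0,0,0,0,0,-1,0]

```text
t: 38.9
eef_pos: [0.588, -0.0832, 0.2775]
ee_rot: [3.14, -0.001, -0.04]
force: [-0.1, 0.5, -0.5]
width: 0.0002
gripper_force: 0.0
```

>>> arm_command:
  series: [0,0,0,-0.5,0.3,-0.2,0,0,0,0,-1,0.7,-0.5,0,0,0,0,-1,1,-0.6,0,0,0,0,-1,1,-0.6,0]

```text
t: 39.4
eef_pos: [0.4828, -0.1805, 0.3365]
ee_rot: [3.139, 0.0, -0.042]
force: [0.4, -0.1, -0.8]
width: 0.0005
gripper_force: 0.0
```

```bash
python3 - <<'E'
from kin import *
s=arm.get_state();print(s["t"],s["eef_pos"],s["force"].round(1))
C={n:arm.camera_model(n) for n in("scene","top")};F={n:arm.grab_frame(n) for n in C};F0={n:cv2.imread(f"pics/{n}0.png") for n in C}
u=Ro.from_euler("z",YAW).apply([0,1,0]);ex=Ro.from_euler("z",YAW).apply([1,0,0]);pv=box(.04,-.146,.15)
# grey profile across the clamp arm (box x) at several y, and expected pixel
for n in C:
    for d in(.03,.06,.08,.10):
        print(n,d,[int(F[n][tuple(np.round(proj(C[n],pv+d*u+[0,0,.005]+k*.004*ex)).astype(int)[::-1])].max()) for k in range(-5,6)])
# bystanders: change since the start
for n,p,z in[("bottle",(.64,.344),.15),("jar",(.623,-.352),.09),("rack",(.45,-.308),.03),("tip",(.728,.255),.068),("timer",(.38,.16),.02),("dish",(.384,-.156),.016)]:
    x,y=proj(C["top"],np.array([*p,z])).astype(int);a=F["top"][y-12:y+13,x-12:x+13].astype(int);b=F0["top"][y-12:y+13,x-12:x+13];print(n,np.abs(a-b).mean().round(1),end="; ")
print([ (n,proj(C[n],bar(22.25)).round(0)) for n in C])
d=[cv2.absdiff(F["top"],F0["top"]).max(2)>60][0].astype(np.uint8)
E
```

```text
39.4 [ 0.48282716 -0.18052013  0.3365102 ] [ 0.4 -0.1 -0.8]
scene 0.03 [27, 24, 41, 72, 117, 112, 124, 126, 81, 84, 83]
scene 0.06 [177, 234, 203, 167, 228, 225, 215, 137, 148, 234, 168]
scene 0.08 [234, 235, 234, 234, 229, 222, 200, 172, 238, 239, 238]
scene 0.1 [234, 234, 234, 234, 235, 235, 238, 238, 239, 238, 238]
top 0.03 [120, 121, 120, 119, 133, 137, 142, 144, 147, 149, 147]
top 0.06 [120, 121, 121, 120, 134, 138, 145, 146, 147, 150, 147]
top 0.08 [122, 120, 122, 123, 130, 141, 144, 150, 150, 149, 148]
top 0.1 [120, 120, 120, 127, 140, 141, 144, 146, 148, 149, 148]
bottle 4.3; jar 61.6; rack 11.0; tip 6.2; timer 4.8; dish 105.0; [('scene', array([280., 199.])), ('top', array([302., 220.]))]
```

```bash
python3 -c "
from station import arm
print(arm.job_done())"
```

```text
the job is handed in; nothing more can be done
None
```

I handed the job in at about 39 s: the washed pot is upside down on its peg, the hood is shut and the clamp arm is down. These come from camera and contact readings, as the hand-in gave no verdict. I couldn't check the jar and dish (the arm blocked the last view), though it never worked close to either.

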